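Clear the spatula, release the dish cage and hold its gate wide

TASK

The flat spatula lies in the way of the dish cage's gate: first slide it blade first into the slot of its holder until it is fully home, and let go of it. Then squeeze the yellow catch on top of the cage and after it the red one, swing the gate out by its upright yellow post, past its detent, until it stands wide open, about square to the cage front, and finish while still gripping the post and holding the gate there, because it springs back. Do not knock or shift the other things on the bench.

Things in the scene. Friction and masses are not known exactly. Their poses are not given: they have to be found in the camera images.
- spatula: flat steel spatula lying on the bench: plate 150 x 40 x 4 mm (x from -50 to +100 mm, blade tip at +x) with an upright blue block grip on top, 60 (x) x 16 (y) mm, centred on the origin, its top 44 mm above the plate's underside. Origin: on the underside, below the middle of the grip. 0.12 kg or so.
- spatula_tip (a point): middle of the blade's front end: 100 mm along +x from the spatula's origin, 2 mm above its underside
- holder: grey spatula holder with a dark blue hood, fixed. Base 210 (x) x 80 (y) x 8 mm, an open apron for x = 0 to 121 mm; then dark cheeks (to x = 142) funnel into a level slot under the hood, x = 142 to 202 mm, 48 mm wide, z = 8 to 22 mm, closed at the far end; hood top 30 mm up. Origin: on the table under the middle of the apron's open end; the blade goes in along +x.
- slot_mouth (a point): middle of the slot's mouth (142 mm along the holder's +x, 15 mm above the table)
- slot_end (a point): on the slot's closed end, 10 mm above the table (2 mm above the slot's floor), 202 mm along the holder's +x: the blade tip meets it when fully home; axes as the holder's
- cage: steel wire cage with two stacks of Petri dishes, fixed: 140 (x) x 250 (y) x 120 mm. Origin: on the table under the middle of its front; +x points into the cage, the front with the gate faces -x.
- gate_hinge (a point): foot of the gate's upright hinge axis, on the table, 6 mm before the cage front and 115 mm along the cage's +y; axes as the cage's
- gate_angle (a joint): opening angle of the gate, rad: 0 closed; it grows as the gate swings out towards the cage's -x (clockwise seen from above), stop at 1.7. A spring always pulls it shut (0.1 to 0.35 N m); a spring detent must be passed from about 0.35 to 0.8 (about 0.6 N m in all); let go beyond it, the gate falls back to 0.8. Blocked by both catches until they are released.
- gate: the gate, a frame of aluminium bars with upright wires across the cage front, 225 mm wide from its hinge, 8 mm thick, 105 mm high (two lugs: 119 mm). Origin: on the table, on the hinge axis; axes as the cage's when shut, turning with it.
- post_top (a point): top of the upright round yellow post on the gate's front, 16 mm across, 80 mm tall, top 140 mm above the table; a bracket holds it 70 mm below the top. Turns with the gate. Gate shut: 49 mm towards -x and 165 mm towards -y of the hinge axis in the cage's axes.
- yellow_mount: yellow squeeze catch (squeezed first) on the cage's top front rail: two upright jaws 20 (x) x 8 (y) mm, tops at z = 40 mm. Origin: centre of its underside, 120 mm above the table; axes as the cage's. Outer faces: fixed jaw y = -24 mm; sliding jaw y = +26 mm locked, +12 mm squeezed. The two catches stand 100 mm apart along y, in either order.
- yellow_catch (a joint): travel of the sliding jaw of the yellow catch, m: 0 locked (starts between 0 and 0.0015), 0.014 squeezed to its stop. It needs about 4 N, has no return spring and stays where it is left. Its steel hook frees the gate's lug from about 0.007 on; count it as released from 0.008.
- red_mount: red squeeze catch (squeezed second) on the cage's top front rail: two upright jaws 20 (x) x 8 (y) mm, tops at z = 40 mm. Origin: centre of its underside, 120 mm above the table; axes as the cage's. Outer faces: fixed jaw y = -24 mm; sliding jaw y = +26 mm locked, +12 mm squeezed. The two catches stand 100 mm apart along y, in either order.
- red_catch (a joint): travel of the sliding jaw of the red catch, m: 0 locked (starts between 0 and 0.0015), 0.014 squeezed to its stop. It needs about 4 N, has no return spring and stays where it is left. Its steel hook frees the gate's lug from about 0.007 on; count it as released from 0.008.
- media_bottle: clear media bottle with a blue cap, 72 mm across, 170 mm tall; origin: centre of its underside. To be left alone.
- dish_stack: stack of three Petri dishes, 90 mm across, 45 mm tall; origin: centre of its underside. To be left alone.
- beaker: glass beaker, 70 mm across, 85 mm tall; origin: centre of its underside. To be left alone.
- tube_rack: orange tube rack, 60 x 160 mm, 80 mm tall with its tubes; origin: centre of its underside. To be left alone.
- tip_box: clear pipette tip box with a yellow lid, 82 x 122 mm, 61 mm tall; origin: centre of its underside. To be left alone.
- stain_jar: amber stain jar with a black cap, 48 mm across, 70 mm tall; origin: centre of its underside. To be left alone.
- timer: white bench timer, 60 x 60 mm, 22 mm tall; origin: centre of its underside. To be left alone.
Mind the look-alikes: they are no part of the job. There is more than one size of the spatula; the job needs the middle-sized.

How it is judged:
By the outcome, as a careful person would: the job done as asked, in the order asked, and still so for the second after the job is handed in, while the arm keeps its last pose, push and grip.
It also fails if it takes over 72 s, if anything falls off the work surface, if the arm or the gripper's body presses on something with over 40 N, if the wrist force passes 120 N, or if a joint passes its speed limit or range.

ROBOT

A 6-joint arm with a two-finger parallel gripper is mounted at the origin on the work surface. World frame = base frame: x ahead of the robot, y to its left, z up, the work surface at z = 0. Lengths are in m, angles in degrees, forces in N, time in s.
With the tool pointing down it reaches from about 0.35 to 0.875 m from the base axis. Payload 4.2 kg.
Tool frame: the origin (TCP) lies between the finger pads; the fingertips stand 17 mm ahead of it and the grasp point (between the pads) lies 2 mm behind it; z points along the fingers, y is the direction in which the jaws open and shut (so a half turn about z gives the same grasp; the last joint's range is limited). The gripper opens to 87 mm and grips with 3 to 60 N. Pads are 19 mm wide; open, the fingers measure 117 mm over their backs; the gripper's body (75 mm by 190 mm) begins 51 mm behind the grasp point.
Start: joints at [-49.068, 22.042, 0.453, 0, -68.411, -14.817], TCP at [0.275, -0.561, 0.24] pointing down, gripper open.
Joint ranges: [-179.83, 179.83], [-69.29, 118.12], [-61.27, 80.66], [-181.25, 117.63], [-171.15, -9.14], [-177.46, 177.46]. Speed limits (degrees/s): [159.86, 159.86, 180, 180, 180, 180].

INTERFACE

Orientations are given as a 3x3 rotation matrix whose columns are the frame's x, y, z axes.
In Python, from station import r gives the robot as it stands.
- The arm moves only by the shell command python3 -m creep 'ROWS'. ROWS is JSON, a list of rows, each a list of 7 numbers: the opening, from 0 (shut) to 1 (fully open), then the shift along the tool's x, y, z scaled (see below), then the turn, a rotation vector about the tool's x, y, z scaled (see below). A call has 1 to 5 rows; each row is the pose to reach, as a shift and turn from the pose measured when the call began, along the tool's axes at that moment, turning the shorter way round; what a row does not reach only later rows make up. The controller multiplies each number of a shift by 300 mm and each number of a turn by 180 degrees. A row lasts 1/12 s, in which the tool goes at most 41.7 mm and 7.16 degrees, less where a joint would pass 70% of its speed; a pose out of reach is approached as far as the arm can. A call with a number of a shift or a turn outside -1 to 1 is refused whole. A call with a gripper value outside its range is refused whole. The fingers move at their own pace and stop on an object; the grip force is fixed at half the most. Time passes only in rows, so rows that repeat a pose let the fingers close. It gives the time, the measured TCP pose, the force and the opening at its end, in the units of the state.
- r.sense(): the state, without advancing time (a new reading comes with each control period).
- r.capture(name): name is "scene" or "top" or "wrist"; returns the picture (480x640x3 uint8, blue, green, red); there is no depth.
- r.camera_model(name): a dict with "mtx" (3x3 intrinsics, pixels), "dist" ([k1, k2, p1, p2, k3] as OpenCV has them; the pictures are not rectified), "R" (3x3) and "t" (3): a world point X has camera coordinates R X + t; the wrist camera has in their place "mount" (4x4, takes a point from camera to tool coordinates, whose origin is the TCP and whose axes are the flange's). Camera axes: x right, y down, z forward; pixel columns grow to the right and rows downward; lengths in m; the calibration is good to about 2 mm. A picture is of the moment at which its call begins: read the wrist's pose just before it. camera_model takes no time and is no camera call.
- r.finish_job(): hands the job in, once; it reports no verdict.
Trained networks look in the newest picture that a camera, given by its name, has taken for a name from the list of things; names that differ only in an ending like _2 or _b are one class to them, and where a whole thing is asked for, a point or a joint stands for the part that bears it (a point fixed in the world has none). Each returns a list of dicts, best first, with "score" (0 to 1); they miss things now and then, are a little off and sometimes report something else, mostly with a low value. They report only what shows in the picture. A call takes as long as a camera call. They do not tell look-alikes from the thing itself.
- r.recognise(camera, target): "rect" ([left, top, right, bottom] as shares, 0 to 1, of the picture: columns of its width, rows of its height, round what is visible of it).
- r.outline_of(camera, target): "pixels" (480x640 bool, what is visible of it) and "rect" ([left, top, right, bottom] as shares, 0 to 1, of the picture: columns of its width, rows of its height, round what is visible of it).
The state is a dict: "time_s": time; "joints": joint angles; "joint_velocities": joint speeds; "effort": joint torques, N m; "tcp_pos": TCP position; "ee_rot": TCP orientation; "wrist_force": force on the tool from outside, world axes, zero at the start; "moment": the same for the moment, N m; "gripper_width": opening from 0.0 (shut) to 1.0 (fully open).
Only numpy, scipy, OpenCV 4.12 (cv2) and the standard library are available. Lean on these libraries where they do the work, as an engineer would, in place of code of your own. Each camera call takes 0.05 s, during which the arm holds its last target.

## Working session

There is one attempt and no reset: what is moved stays moved. The work goes in short steps, Python scripts to look and compute and a shell command to move; the robot and the scene stay as the last step left them, time stands still between calls to the robot, and variables do not carry over. Pictures are saved under pics/ and viewed, and the job is handed in when it is done.

```bash
ls; mkdir -p pics; python3 - <<'E'
from station import r
import cv2
print(r.sense())
for n in ("scene","top","wrist"):
    im=r.capture(n); cv2.imwrite(f"pics/{n}0.png",im)
    print(n,r.camera_model(n))
E
```

```text
pics
{'time_s': 0.0, 'joints': array([-4.90672930e+01,  2.20916925e+01,  3.80128509e-01, -2.92095011e-02,
       -6.84128200e+01, -1.48147522e+01]), 'joint_velocities': array([-0.00536509, -0.00877162,  0.04943624,  0.01814026, -0.03154353,
        0.0193899 ]), 'effort': array([ 1.14395434e-04, -3.90669465e+01,  1.87400687e+01,  4.21966419e+00,
        1.09790917e-02, -2.05854180e-04]), 'tcp_pos': array([ 0.27488669, -0.56066795,  0.23845158]), 'ee_rot': array([[-8.97972396e-01, -4.40050500e-01, -1.06415879e-03],
       [-4.40051776e-01,  8.97970283e-01,  1.95062325e-03],
       [ 9.72102364e-05,  2.21989080e-03, -9.99997531e-01]]), 'wrist_force': array([-0.16108195,  0.20778477, -0.06593752]), 'moment': array([-0.0042658 , -0.00429679,  0.0200787 ]), 'gripper_width': 0.9995534600761946}
scene {'mtx': array([[463.89434911,   0.        , 313.95006802],
       [  0.        , 463.89434911, 246.6248123 ],
       [  0.        ,   0.        ,   1.        ]]), 'dist': array([-0.09532703,  0.        ,  0.        ,  0.        ,  0.        ]), 'R': array([[ 0.52302316,  0.85221072,  0.0135526
[... 532 characters left out ...]
 8.26135761e-02,  2.07263228e-02, -9.96366106e-01]]), 't': array([0.01927955, 0.5382027 , 1.298154  ])}
wrist {'mtx': array([[388.52592601,   0.        , 320.21632282],
       [  0.        , 388.52592601, 238.09575179],
       [  0.        ,   0.        ,   1.        ]]), 'dist': array([-0.0824699,  0.       ,  0.       ,  0.       ,  0.       ]), 'mount': array([[ 3.31075160e-04, -9.53041703e-01, -3.02838904e-01,
         8.40967440e-02],
       [ 9.99999583e-01,  5.73242919e-04, -7.10771907e-04,
        -4.00396321e-04],
       [ 8.50995526e-04, -3.02838543e-01,  9.53041496e-01,
        -1.45484547e-01],
       [ 0.00000000e+00,  0.00000000e+00,  0.00000000e+00,
         1.00000000e+00]])}
```

View pics/top0.png

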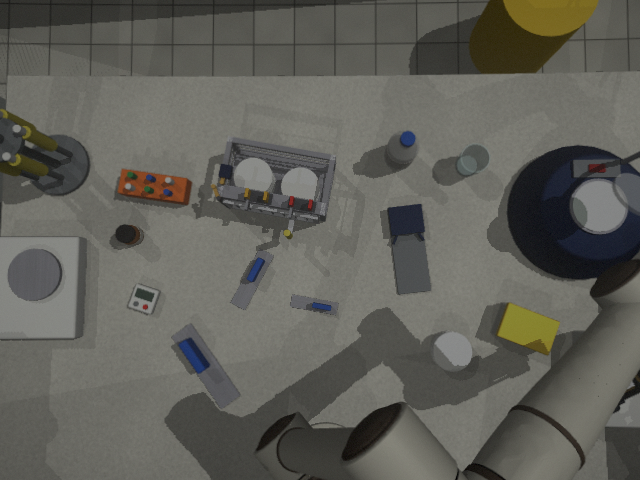

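View pics/scene0.png

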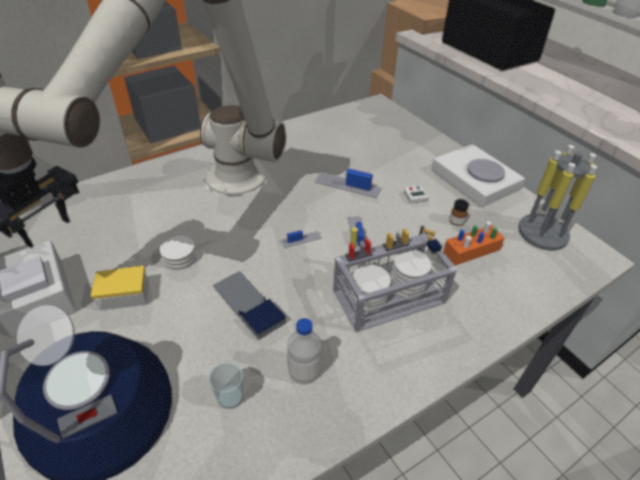

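View pics/wrist0.png

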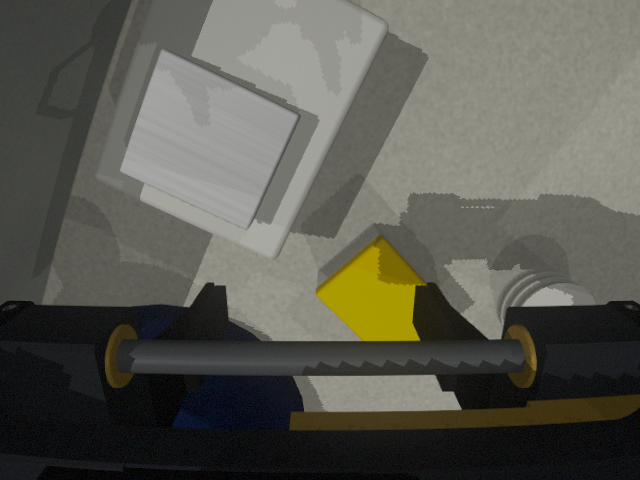

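```bash
cat > h.py <<'E'
import numpy as np, cv2
from station import r
def back(cam,uv,z):
    m=r.camera_model(cam); p=cv2.undistortPoints(np.array(uv,float).reshape(-1,1,2),m['mtx'],m['dist']).reshape(-1,2)
    d=np.c_[p,np.ones(len(p))]@m['R']; c=-m['R'].T@m['t']
    return c+d*((z-c[2])/d[:,2])[:,None]
def proj(cam,X):
    m=r.camera_model(cam)
    return cv2.projectPoints(np.array(X,float).reshape(-1,1,3),cv2.Rodrigues(m['R'])[0],m['t'],m['mtx'],m['dist'])[0].reshape(-1,2)
def wristcam(s=None):
    s=s or r.sense(); m=r.camera_model('wrist'); T=np.eye(4);T[:3,:3]=s['ee_rot'];T[:3,3]=s['tcp_pos']
    return T@m['mount'],m
def wproj(X,s=None):
    T,m=wristcam(s); Ti=np.linalg.inv(T)
    return cv2.projectPoints(np.array(X,float).reshape(-1,1,3),cv2.Rodrigues(Ti[:3,:3])[0],Ti[:3,3],m['mtx'],m['dist'])[0].reshape(-1,2)
def wback(uv,z,s=None):
    T,m=wristcam(s); p=cv2.undistortPoints(np.array(uv,float).reshape(-1,1,2),m['mtx'],m['dist']).reshape(-1,2)
    d=np.c_[p,np.ones(len(p))]@T[:3,:3].T; c=T[:3,3]
    return c+d*((z-c[2])/d[:,2])[:,None]
def ang(p,q): 
    d=np.array(q)-np.array(p); return np.degrees(np.arctan2(d[1],d[0]))
def down(yaw):  # tool x axis at world yaw deg, z down
    a=np.radians(yaw); x=np.array([np.cos(a),np.sin(a),0]); z=np.array([0,0,-1.]); return np.c_[x,np.cross(z,x),z]
def step(pos,R,s=None):
    from scipy.spatial.transform import Rotation as Ro
    s=s or r.sense(); E=s['ee_rot']
    sh=E.T@(np.array(pos)-s['tcp_pos'])/0.3; rv=Ro.from_matrix(E.T@R).as_rotvec()/np.pi
    print('shift',np.round(sh,4),'turn',np.round(rv,4),'mm',np.linalg.norm(sh)*300,'deg',np.linalg.norm(rv)*180)
def crop(cam,name,x0,y0,x1,y1,k):
    im=r.capture(cam); cv2.imwrite(name,cv2.resize(im[y0:y1,x0:x1],None,fx=k,fy=k,interpolation=cv2.INTER_CUBIC))
E
python3 - <<'E'
import cv2
im=cv2.imread('pics/top0.png'); cv2.imwrite('pics/c1.png',cv2.resize(im[130:320,190:350],None,fx=4,fy=3.1579,interpolation=cv2.INTER_CUBIC)) if 0 else cv2.imwrite('pics/c1.png',cv2.resize(im[125:325,195:345],None,fx=3,fy=3,interpolation=cv2.INTER_CUBIC))
cv2.imwrite('pics/c2.png',cv2.resize(im[190:310,370:450],None,fx=5,fy=5,interpolation=cv2.INTER_CUBIC))
E
```

```text
(no output)
```

View pics/c1.png

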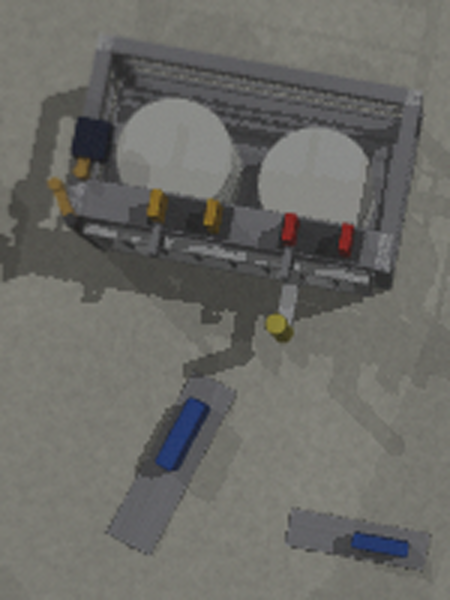

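View pics/c2.png

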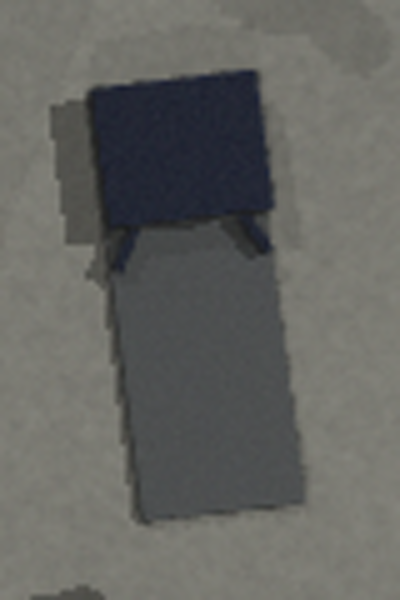

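```bash
python3 - <<'E'
from h import *
np.set_printoptions(precision=4,suppress=True)
f=lambda l:[(195+x/3-.33,125+y/3-.33) for x,y in l]
sp=f([(197,374),(236,393),(150,553),(108,533)])
w=back('top',sp,0.004); print('spat corners',w, ang(w[0],w[3]),ang(w[1],w[2]),[np.linalg.norm(w[i]-w[(i+1)%4]) for i in range(4)])
g=back('top',f([(192,399),(209,405),(175,471),(157,463)]),.044);print('grip',g,g.mean(0))
c2=lambda l:[(370+x/5-.4,190+y/5-.4) for x,y in l]
h=back('top',c2([(140,523),(303,507)]),.008); print('apron end',h,h.mean(0))
t=back('top',c2([(90,89),(257,70),(273,208),(105,226)]),.03); print('hood',t)
print(ang((t[2]+t[3])/2,(t[0]+t[1])/2),ang(h[0],h[1])+90,ang(h.mean(0),(t[0]+t[1])/2))
for n,l in dict(yel=[(156,200),(213,208)],red=[(289,221),(346,232)]).items(): print(n,back('top',f(l),.160))
print('post',back('top',f([(276,324)]),.14))
print('base', back('top',f([(222,207)]),.16))
for t in ['spatula','holder','cage','yellow_mount','red_mount','post_top','media_bottle','dish_stack','beaker']:
    q=r.outline_of('top',t); print(t,[(round(a['score'],2),np.round(np.array(a['rect'])*[640,480,640,480])) for a in q[:4]])
E
```

```text
spat corners [[0.5105 0.1603 0.004 ]
 [0.495  0.1283 0.004 ]
 [0.3653 0.1968 0.004 ]
 [0.3814 0.2311 0.004 ]] 151.26483155126053 152.13609171632314 [np.float64(0.03562506697717886), np.float64(0.14664110711799316), np.float64(0.0378876706967323), np.float64(0.14726095957011817)]
grip [[0.4882 0.159  0.044 ]
 [0.4835 0.1455 0.044 ]
 [0.4314 0.1718 0.044 ]
 [0.4377 0.1861 0.044 ]] [0.4602 0.1656 0.044 ]
apron end [[ 0.402  -0.1736  0.008 ]
 [ 0.4099 -0.2518  0.008 ]] [ 0.4059 -0.2127  0.008 ]
hood [[ 0.6102 -0.1491  0.03  ]
 [ 0.6192 -0.2291  0.03  ]
 [ 0.5526 -0.2359  0.03  ]
 [ 0.544  -0.1557  0.03  ]]
5.726196717219663 5.825243562736546 6.4427743921093565
yel [[0.628  0.1718 0.16  ]
 [0.622  0.1302 0.16  ]]
red [[0.6124 0.0748 0.16  ]
 [0.6043 0.0333 0.16  ]]
post [[0.5391 0.0854 0.14  ]]
base [[0.6228 0.1237 0.16  ]]
spatula [(0.93, array([176., 323., 239., 409.])), (0.67, array([232., 249., 270., 305.])), (0.63, array([290., 296., 338., 318.]))]
holder [(0.97, array([388., 202., 435., 294.])), (0.25, array([386., 131., 422., 172.]))]
cage [(0.77, array([212., 136., 337., 239.])), (0.19, array([213., 185., 323., 237.]))]
yellow_mount [(0.68, array([244., 190., 274., 208.])), (0.31, array([430., 328., 471., 374.]))]
red_mount [(0.81, array([286., 196., 315., 219.])), (0.69, array([385., 203., 434., 292.]))]
post_top [(0.7, array([211., 184., 316., 239.]))]
media_bottle [(0.6, array([385., 132., 418., 170.]))]
dish_stack [(0.75, array([431., 328., 471., 373.])), (0.57, array([385., 204., 431., 295.]))]
beaker [(0.66, array([456., 142., 489., 179.]))]
```

```bash
cat >> h.py <<'E'
def goto(pos,yaw,sid='',mx=0.205,md=35.):
    from scipy.spatial.transform import Rotation as Ro
    s=r.sense(); E=s['ee_rot']; R=down(yaw)
    d=E.T@(np.array(pos)-s['tcp_pos']); v=Ro.from_matrix(E.T@R).as_rotvec(degrees=True)
    n=max(np.linalg.norm(d)/0.0417,np.linalg.norm(v)/7.16); k=min(1,mx/max(1e-9,np.linalg.norm(d)),md/max(1e-9,np.linalg.norm(v)))
    print('t',round(s['time_s'],2),'rows need %.1f'%n,'frac %.2f'%k,'row:',np.round(np.r_[d/0.3*k,v/180*k],4).tolist())
def info():
    s=r.sense(); e=s['ee_rot']; print('t',round(s['time_s'],2),'tcp',np.round(s['tcp_pos'],4),'yaw %.1f'%np.degrees(np.arctan2(e[1,0],e[0,0])),'F',np.round(s['wrist_force'],1),'w %.3f'%s['gripper_width'],'j',np.round(s['joints'],0))
E
python3 -c "
from h import *
goto([.46,.167,.24],-28)"
```

```text
t 0.6 rows need 18.0 frac 0.27 row: [-0.4425, 0.5207, -0.0004, -0.0, -0.0, -0.1908]
```

```bash
python3 -m creep '[[1,-0.4425,0.5207,0,0,0,-0.19],[1,-0.4425,0.5207,0,0,0,-0.19],[1,-0.4425,0.5207,0,0,0,-0.19],[1,-0.4425,0.5207,0,0,0,-0.19],[1,-0.4425,0.5207,0,0,0,-0.19]]'
python3 -c "
from h import *
info();goto([.46,.167,.24],-28)"
```

```text
time_s: 1.02
tcp_pos: [0.3255, -0.3606, 0.2397]
ee_rot: [[-0.491, -0.871, 0.0], [-0.871, 0.491, -0.0], [-0.0, -0.0, -1.0]]
wrist_force: [0.8, 0.6, 0.3]
gripper_width: 0.999
t 1.02 tcp [ 0.3255 -0.3606  0.2397] yaw -119.4 F [0.8 0.6 0.3] w 0.999 j [-29.   8. -18.  -0. -63.  -1.]
t 1.02 rows need 13.1 frac 0.38 row: [-0.6598, 0.1777, -0.0004, -0.0, -0.0, -0.1911]
```

```bash
python3 -m creep '[[1,-0.66,0.178,0,0,0,-0.19],[1,-0.66,0.178,0,0,0,-0.19],[1,-0.66,0.178,0,0,0,-0.19],[1,-0.66,0.178,0,0,0,-0.19],[1,-0.66,0.178,0,0,0,-0.19]]'
python3 -c "
from h import *
info();goto([.46,.167,.24],-28)"
```

```text
time_s: 1.43
tcp_pos: [0.3761, -0.1599, 0.2402]
ee_rot: [[0.09, -0.996, 0.002], [-0.996, -0.09, -0.0], [0.0, -0.002, -1.0]]
wrist_force: [1.0, -0.7, 0.4]
gripper_width: 0.998
t 1.43 tcp [ 0.3761 -0.1599  0.2402] yaw -84.8 F [ 1.  -0.7  0.4] w 0.998 j [ -0.   0. -27.   0. -62.   5.]
t 1.43 rows need 8.1 frac 0.61 row: [-0.644, -0.2286, 0.0005, -0.0003, -0.0002, -0.1918]
```

```bash
python3 -m creep '[[1,-0.644,-0.229,0,0,0,-0.19],[1,-0.644,-0.229,0,0,0,-0.19],[1,-0.644,-0.229,0,0,0,-0.19],[1,-0.644,-0.229,0,0,0,-0.19],[1,-0.644,-0.229,0,0,0,-0.19]]'
python3 -c "
from h import *
info();goto([.46,.167,.24],-28)"
```

```text
time_s: 1.85
tcp_pos: [0.4272, 0.041, 0.2409]
ee_rot: [[0.639, -0.769, 0.003], [-0.769, -0.639, 0.001], [0.002, -0.003, -1.0]]
wrist_force: [1.3, 0.4, 1.1]
gripper_width: 0.999
t 1.85 tcp [0.4272 0.041  0.2409] yaw -50.3 F [1.3 0.4 1.1] w 0.999 j [ 27.   2. -25.   0. -62.  12.]
t 1.85 rows need 3.1 frac 1.00 row: [-0.2532, -0.3527, 0.0035, -0.0008, -0.0008, -0.1236]
```

```bash
python3 -m creep '[[1,-0.253,-0.353,0.003,0,0,-0.1236],[1,-0.253,-0.353,0.003,0,0,-0.1236],[1,-0.253,-0.353,0.003,0,0,-0.1236],[1,-0.253,-0.353,0.003,0,0,-0.1236]]'
python3 -c "
from h import *
info(); im=r.capture('wrist'); s=r.sense(); cv2.imwrite('pics/w1.png',im)
a=np.radians(151.7);x=np.array([np.cos(a),np.sin(a),0]);y=np.array([-x[1],x[0],0])
o=np.array([.460,.167,0])
print(wproj([o+x*.03+y*.008+[0,0,.044],o+x*.03-y*.008+[0,0,.044],o-x*.03-y*.008+[0,0,.044],o-x*.03+y*.008+[0,0,.044], o+x*.1+y*.02+[0,0,.004],o+x*.1-y*.02+[0,0,.004]]))
"
```

```text
time_s: 2.18
tcp_pos: [0.4618, 0.1722, 0.2402]
ee_rot: [[0.887, -0.461, 0.006], [-0.461, -0.887, 0.002], [0.004, -0.004, -1.0]]
wrist_force: [0.0, -0.8, 0.9]
gripper_width: 1.0
t 2.18 tcp [0.4618 0.1722 0.2402] yaw -27.5 F [ 0.  -0.8  0.9] w 1.000 j [ 39.   9. -18.   0. -63.  23.]
[[332.79704266 243.88722266]
 [315.52178298 243.68075271]
 [316.09106947 179.02028991]
 [334.23925148 179.24670836]
 [341.42519374 293.92964988]
 [304.39917877 293.50023453]]
```

View pics/w1.png

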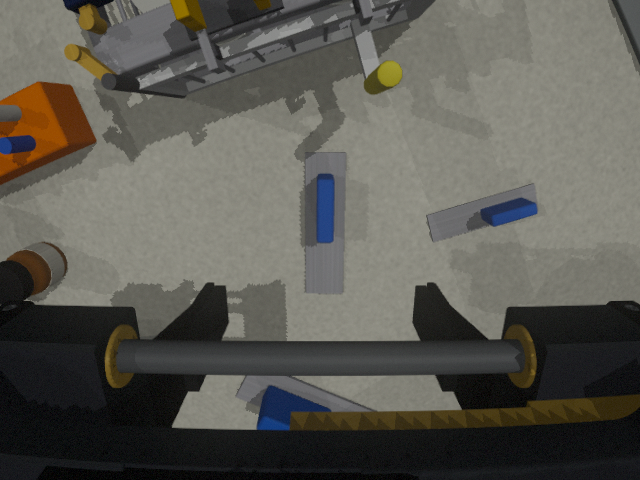

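```bash
python3 -c "
from h import *
goto([.4615,.1665,.060],-28.1)"
```

```text
t 2.23 rows need 4.3 frac 1.00 row: [0.0056, 0.0149, 0.5998, -0.001, -0.0011, 0.0026]
```

```bash
python3 -m creep '[[1,0.006,0.015,0.6,-0.001,-0.001,0.0026],[1,0.006,0.015,0.6,-0.001,-0.001,0.0026],[1,0.006,0.015,0.6,-0.001,-0.001,0.0026],[1,0.006,0.015,0.6,-0.001,-0.001,0.0026],[1,0.006,0.015,0.6,-0.001,-0.001,0.0026]]'
python3 -c "
from h import *
info();goto([.4615,.1665,.029],-28.1); im=r.capture('wrist'); cv2.imwrite('pics/w2.png',im)"
```

```text
time_s: 2.65
tcp_pos: [0.4581, 0.1632, 0.055]
ee_rot: [[0.881, -0.474, -0.008], [-0.474, -0.881, -0.006], [-0.005, 0.009, -1.0]]
wrist_force: [-0.6, -1.1, -0.0]
gripper_width: 0.998
t 2.65 tcp [0.4581 0.1632 0.055 ] yaw -28.3 F [-0.6 -1.1 -0. ] w 0.998 j [ 39.  22. -32.  -0. -37.  23.]
t 2.65 rows need 0.6 frac 1.00 row: [0.0054, -0.0158, 0.0866, 0.0029, 0.0015, -0.0011]
```

View pics/w2.png

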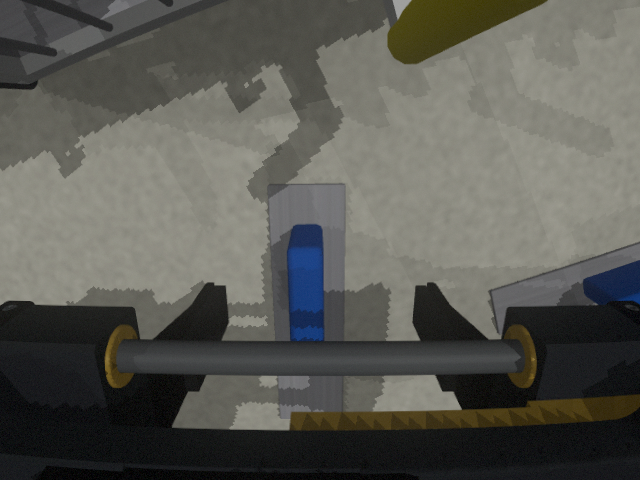

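```bash
python3 -m creep '[[1,0.0054,-0.0158,0.0866,0.003,0.0015,-0.001],[1,0.0054,-0.0158,0.0866,0.003,0.0015,-0.001],[0,0.0054,-0.0158,0.0866,0.003,0.0015,-0.001],[0,0.0054,-0.0158,0.0866,0.003,0.0015,-0.001],[0,0.0054,-0.0158,0.0866,0.003,0.0015,-0.001]]'
python3 -c "
from h import *
info()"
```

```text
time_s: 3.12
tcp_pos: [0.4625, 0.167, 0.0305]
ee_rot: [[0.882, -0.471, 0.002], [-0.471, -0.882, 0.001], [0.001, -0.002, -1.0]]
wrist_force: [-0.0, -0.5, 0.4]
gripper_width: 0.855
t 3.12 tcp [0.4625 0.167  0.0305] yaw -28.1 F [-0.  -0.5  0.4] w 0.855 j [ 39.  25. -33.   0. -33.  23.]
```

```bash
for i in 1 2 3; do python3 -m creep '[[0,0,0,0,0,0,0],[0,0,0,0,0,0,0],[0,0,0,0,0,0,0],[0,0,0,0,0,0,0],[0,0,0,0,0,0,0]]'|tail -2; done
python3 -c "
from h import *
info()"
```

```text
wrist_force: [0.4, -0.3, 0.5]
gripper_width: 0.479
wrist_force: [-0.1, 0.7, 0.2]
gripper_width: 0.179
wrist_force: [-0.5, 0.3, 0.4]
gripper_width: 0.182
t 4.37 tcp [0.4626 0.1671 0.0307] yaw -28.1 F [-0.5  0.3  0.4] w 0.182 j [ 39.  25. -33.   0. -33.  23.]
```

```bash
python3 -m creep '[[0,-0.02,0,-0.1,0,0,0],[0,-0.05,0,-0.25,0,0,0],[0,-0.2,0,-0.36,0,0,0.04],[0,-0.25,0,-0.36,0,0,0.08],[0,-0.25,0,-0.36,0,0,0.12]]'
python3 -c "
from h import *
info();goto([.39,.02,.13],-95)"
```

```text
time_s: 4.78
tcp_pos: [0.3944, 0.2037, 0.1413]
ee_rot: [[0.656, -0.755, 0.005], [-0.755, -0.656, 0.006], [-0.001, -0.008, -1.0]]
wrist_force: [-0.3, -0.2, -1.4]
gripper_width: 0.185
t 4.78 tcp [0.3944 0.2037 0.1413] yaw -49.0 F [-0.3 -0.2 -1.4] w 0.185 j [ 48.  10. -32.   0. -47.  -7.]
t 4.78 rows need 6.4 frac 0.76 row: [0.3444, 0.3142, 0.0259, -0.0017, 0.001, 0.1944]
```

```bash
python3 -m creep '[[0,0.344,0.314,0.02,0,0,0.194],[0,0.344,0.314,0.02,0,0,0.194],[0,0.344,0.314,0.02,0,0,0.194],[0,0.344,0.314,0.02,0,0,0.194],[0,0.344,0.314,0.02,0,0,0.194]]'
python3 -c "
from h import *
info();goto([.38,-.2155,.11],-173.8)"
```

```text
time_s: 5.2
tcp_pos: [0.3891, 0.0609, 0.1339]
ee_rot: [[0.096, -0.995, 0.003], [-0.995, -0.096, 0.005], [-0.005, -0.003, -1.0]]
wrist_force: [0.5, 0.4, -0.2]
gripper_width: 0.181
t 5.2 tcp [0.3891 0.0609 0.1339] yaw -84.5 F [ 0.5  0.4 -0.2] w 0.181 j [ 33.   6. -39.  -0. -45. -27.]
t 5.2 rows need 12.5 frac 0.39 row: [0.3585, 0.0464, 0.0294, 0.0001, 0.0008, 0.1944]
```

```bash
python3 -m creep '[[0,0.358,0.046,0.02,0,0,0.194],[0,0.358,0.046,0.02,0,0,0.194],[0,0.358,0.046,0.02,0,0,0.194],[0,0.358,0.046,0.02,0,0,0.194],[0,0.358,0.046,0.02,0,0,0.194]]'
python3 -c "
from h import *
info();goto([.38,-.2155,.11],-173.8)"
```

```text
time_s: 5.62
tcp_pos: [0.3845, -0.049, 0.1269]
ee_rot: [[-0.5, -0.866, 0.001], [-0.866, 0.5, 0.005], [-0.005, 0.001, -1.0]]
wrist_force: [0.6, 0.6, -1.1]
gripper_width: 0.182
t 5.62 tcp [ 0.3845 -0.049   0.1269] yaw -120.0 F [ 0.6  0.6 -1.1] w 0.182 j [ 17.   6. -40.  -0. -44. -47.]
t 5.62 rows need 7.5 frac 0.65 row: [0.3177, -0.1722, 0.0349, 0.0007, 0.0008, 0.1944]
```

```bash
python3 -m creep '[[0,0.318,-0.172,0.03,0,0,0.194],[0,0.318,-0.172,0.03,0,0,0.194],[0,0.318,-0.172,0.03,0,0,0.194],[0,0.318,-0.172,0.03,0,0,0.194],[0,0.318,-0.172,0.03,0,0,0.194]]'
python3 -c "
from h import *
info();goto([.38,-.2155,.11],-173.8)"
```

```text
time_s: 6.03
tcp_pos: [0.3805, -0.1588, 0.1167]
ee_rot: [[-0.91, -0.414, -0.0], [-0.414, 0.91, 0.005], [-0.002, 0.005, -1.0]]
wrist_force: [-0.4, 1.7, -1.3]
gripper_width: 0.184
t 6.03 tcp [ 0.3805 -0.1588  0.1167] yaw -155.5 F [-0.4  1.7 -1.3] w 0.184 j [ -0.  10. -38.  -0. -43. -65.]
t 6.03 rows need 2.6 frac 1.00 row: [0.0798, -0.1713, 0.0215, 0.0016, 0.0003, 0.1015]
```

```bash
python3 -m creep '[[0,0.08,-0.171,0.021,0.0016,0,0.1015],[0,0.08,-0.171,0.021,0.0016,0,0.1015],[0,0.08,-0.171,0.021,0.0016,0,0.1015],[0,0.08,-0.171,0.021,0.0016,0,0.1015]]'
python3 -c "
from h import *
info(); cv2.imwrite('pics/w3.png',r.capture('wrist'));crop('top','pics/t3.png',330,170,490,330,3.7)"
```

```text
time_s: 6.37
tcp_pos: [0.3791, -0.216, 0.1095]
ee_rot: [[-0.995, -0.105, -0.001], [-0.105, 0.995, 0.001], [0.001, 0.001, -1.0]]
wrist_force: [-0.6, 0.3, -1.6]
gripper_width: 0.182
t 6.37 tcp [ 0.3791 -0.216   0.1095] yaw -174.0 F [-0.6  0.3 -1.6] w 0.182 j [ -8.  13. -35.  -0. -42. -76.]
```

View pics/w3.png

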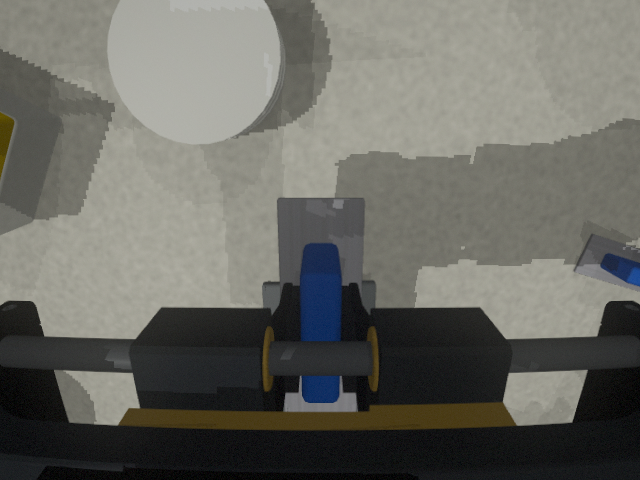

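View pics/t3.png

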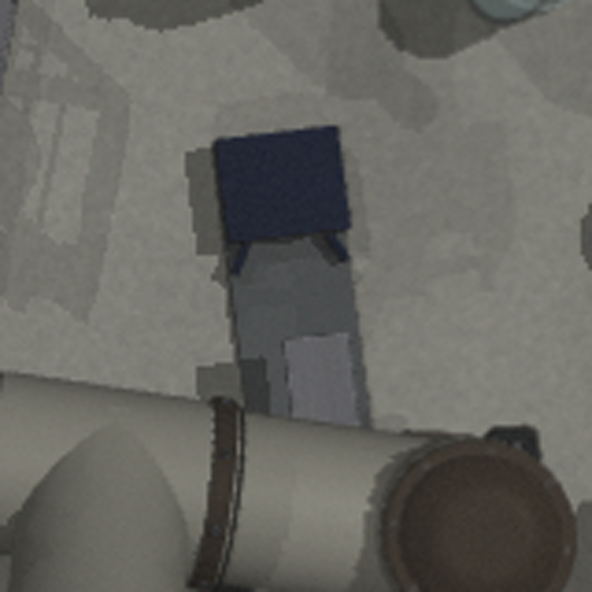

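```bash
python3 -c "
from h import *
np.set_printoptions(precision=4,suppress=True)
w=wback([(262,283),(375,283)],.008);print('apron end',w,w.mean(0),ang(w[0],w[1])+90)
w=wback([(278,198),(364,198)],.083);print('tail',w,w.mean(0))
f=lambda l:[(330+x/3.7-.36,170+y/3.7-.36) for x,y in l]
w=back('top',f([(285,341),(351,333)]),.083);print('tip',w,w.mean(0))
x=np.array([np.cos(np.radians(6.2)),np.sin(np.radians(6.2)),0])
print('expected tail',r.sense()['tcp_pos']-x*.05)
h=back('top',f([(216,141),(338,126),(349,226),(229,242)]),.03);print(h,(h[0]+h[1])/2,(h[2]+h[3])/2,ang((h[2]+h[3])/2,(h[0]+h[1])/2),ang(h[0],h[1])+90)
"
```

```text
apron end [[ 0.4113 -0.2532  0.008 ]
 [ 0.4027 -0.1751  0.008 ]] [ 0.407  -0.2141  0.008 ] 186.34168525231775
tail [[ 0.3338 -0.2402  0.083 ]
 [ 0.3295 -0.2016  0.083 ]] [ 0.3316 -0.2209  0.083 ]
tip [[ 0.4773 -0.1857  0.083 ]
 [ 0.4823 -0.2263  0.083 ]] [ 0.4798 -0.206   0.083 ]
expected tail [ 0.3297 -0.2208  0.1099]
[[ 0.6094 -0.1501  0.03  ]
 [ 0.619  -0.2291  0.03  ]
 [ 0.5538 -0.2353  0.03  ]
 [ 0.5434 -0.158   0.03  ]] [ 0.6142 -0.1896  0.03  ] [ 0.5486 -0.1966  0.03  ] 6.10058508949421 6.968219547749001
```

```bash
python3 -c "
from h import *
goto([.4065,-.2134,.0405],-173.7)"
```

```text
t 6.47 rows need 1.8 frac 1.00 row: [-0.0903, -0.0035, 0.2312, 0.0001, 0.0, 0.0]
```

```bash
python3 -m creep '[[0,-0.03,-0.001,0.08,0,0,0],[0,-0.06,-0.002,0.16,0,0,0],[0,-0.09,-0.0035,0.22,0,0,0],[0,-0.09,-0.0035,0.231,0,0,0],[0,-0.09,-0.0035,0.231,0,0,0]]'
python3 -c "
from h import *
info();goto([.4726,-.2061,.0405],-173.7);cv2.imwrite('pics/w4.png',r.capture('wrist'))"
```

```text
time_s: 6.88
tcp_pos: [0.4063, -0.2128, 0.0401]
ee_rot: [[-0.994, -0.112, -0.002], [-0.112, 0.994, 0.001], [0.002, 0.001, -1.0]]
wrist_force: [-0.0, 0.5, -1.7]
gripper_width: 0.182
t 6.88 tcp [ 0.4063 -0.2128  0.0401] yaw -173.5 F [-0.   0.5 -1.7] w 0.182 j [ -7.  21. -36.  -0. -32. -76.]
t 6.88 rows need 1.6 frac 1.00 row: [-0.2221, -0.0026, -0.0019, 0.0003, -0.0006, 0.0009]
```

View pics/w4.png

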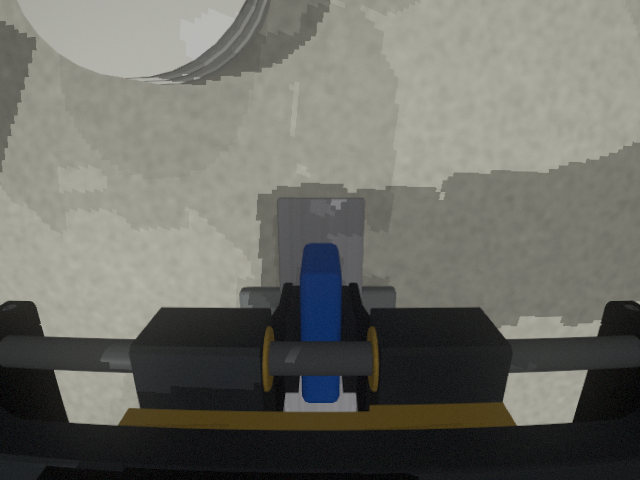

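```bash
python3 -m creep '[[0,-0.05,-0.003,0,0,0,0.001],[0,-0.1,-0.005,0,0,0,0.001],[0,-0.15,-0.005,0,0,0,0.001],[0,-0.2,-0.005,0,0,0,0.001],[0,-0.222,-0.005,0,0,0,0.001]]'
python3 -c "
from h import *
info();goto([.5079,-.2030,.0405],-173.7)"
```

```text
time_s: 7.35
tcp_pos: [0.4747, -0.207, 0.0423]
ee_rot: [[-0.994, -0.11, 0.003], [-0.11, 0.994, -0.0], [-0.003, -0.0, -1.0]]
wrist_force: [-0.5, -0.5, -0.5]
gripper_width: 0.186
t 7.35 tcp [ 0.4747 -0.207   0.0423] yaw -173.7 F [-0.5 -0.5 -0.5] w 0.186 j [ -6.  25. -28.  -0. -36. -78.]
t 7.35 rows need 0.8 frac 1.00 row: [-0.1115, 0.001, 0.0062, -0.0002, 0.0009, 0.0002]
```

```bash
python3 -m creep '[[0,-0.04,0,0.004,0,0,0],[0,-0.07,0,0.004,0,0,0],[0,-0.09,0,0.004,0,0,0],[0,-0.1,0,0.004,0,0,0],[0,-0.1,0,0.004,0,0,0]]'
python3 -c "
from h import *
info();goto([.5079,-.2030,.0405],-173.7);crop('top','pics/t5.png',370,190,450,310,5);cv2.imwrite('pics/w5.png',r.capture('wrist'))"
```

```text
time_s: 7.77
tcp_pos: [0.5047, -0.2036, 0.0413]
ee_rot: [[-0.994, -0.111, 0.003], [-0.111, 0.994, -0.0], [-0.003, -0.001, -1.0]]
wrist_force: [0.4, 0.4, -1.0]
gripper_width: 0.181
t 7.77 tcp [ 0.5047 -0.2036  0.0413] yaw -173.6 F [ 0.4  0.4 -1. ] w 0.181 j [ -5.  27. -25.  -0. -38. -79.]
t 7.77 rows need 0.1 frac 1.00 row: [-0.0108, 0.0008, 0.0028, -0.0002, 0.001, 0.0003]
```

View pics/w5.png

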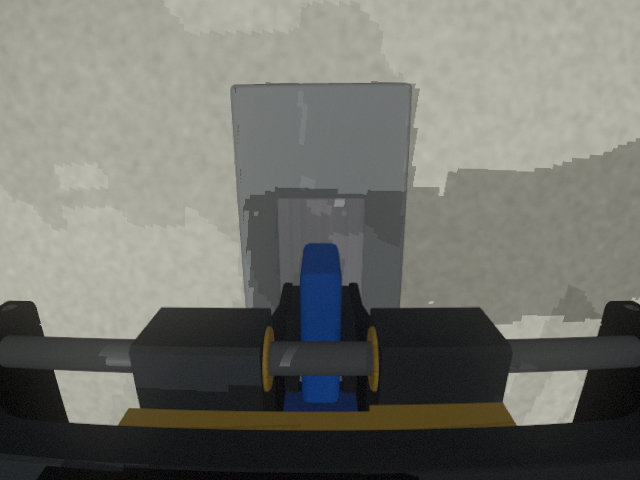

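```bash
python3 -m creep '[[0,-0.008,0,0.003,0,0,0],[0,-0.012,0,0.003,0,0,0],[0,-0.014,0,0.003,0,0,0],[0,-0.016,0,0.003,0,0,0]]'
python3 -m creep '[[0,-0.003,0,0,0,0,0],[0,-0.006,0,0,0,0,0],[0,-0.006,0,0,0,0,0]]'
```

```text
time_s: 8.2
tcp_pos: [0.5063, -0.2032, 0.0397]
ee_rot: [[-0.994, -0.109, -0.003], [-0.109, 0.994, 0.001], [0.003, 0.001, -1.0]]
wrist_force: [-5.6, -2.3, 1.7]
gripper_width: 0.183
time_s: 8.45
tcp_pos: [0.5064, -0.203, 0.0393]
ee_rot: [[-0.994, -0.109, -0.007], [-0.109, 0.994, 0.001], [0.007, 0.002, -1.0]]
wrist_force: [-4.2, -0.4, 0.4]
gripper_width: 0.181
```

```bash
python3 -c "
from h import *
cv2.imwrite('pics/w6.png',r.capture('wrist'));np.set_printoptions(precision=4,suppress=True)
im=cv2.imread('pics/w6.png');cv2.imwrite('pics/w6c.png',cv2.resize(im[60:300,210:430],None,fx=2.5,fy=2.5))
"
```

```text
(no output)
```

View pics/w6c.png

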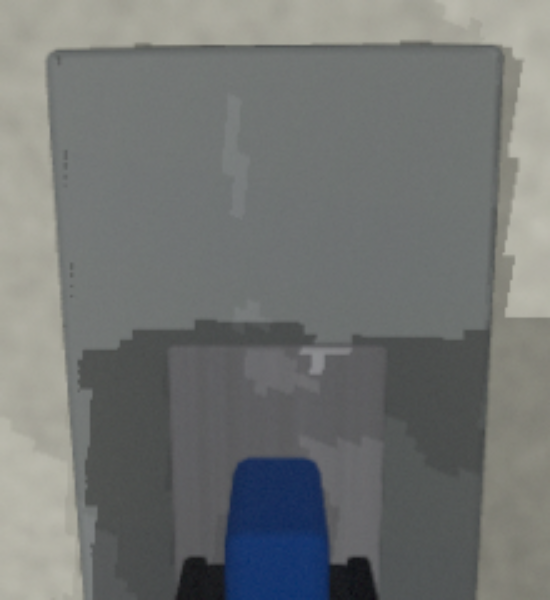

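```bash
python3 -c "
from h import *
np.set_printoptions(precision=4,suppress=True)
a=wback([(321,79.5)],.008)[0]
for z in (.012,.014): b=wback([(321,198.5)],z)[0];print(a,b,np.linalg.norm((b-a)[:2]))
"
```

```text
[ 0.4078 -0.2141  0.008 ] [ 0.4588 -0.2084  0.012 ] 0.051292538046917135
[ 0.4078 -0.2141  0.008 ] [ 0.4584 -0.2085  0.014 ] 0.05088755796060389
```

```bash
python3 -m creep '[[0,-0.015,0,0,0,0,0],[0,-0.025,0,0,0,0,0],[0,-0.025,0,0,0,0,0]]'
python3 -c "
from h import *
s=r.sense();cv2.imwrite('pics/w7.png',r.capture('wrist'))
im=cv2.imread('pics/w7.png');cv2.imwrite('pics/w7c.png',cv2.resize(im[60:300,210:430],None,fx=2.5,fy=2.5))
"
```

```text
time_s: 8.75
tcp_pos: [0.5067, -0.2027, 0.0386]
ee_rot: [[-0.994, -0.107, -0.023], [-0.108, 0.994, 0.002], [0.023, 0.004, -1.0]]
wrist_force: [-15.9, -2.9, 9.5]
gripper_width: 0.18
```

View pics/w7c.png

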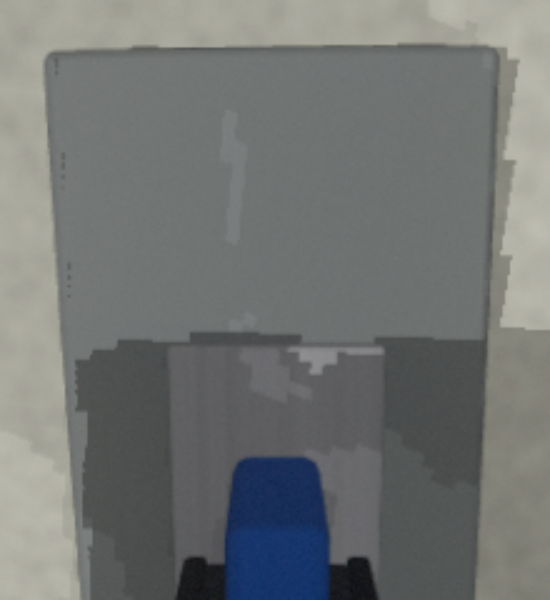

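```bash
python3 -m creep '[[0,0.003,0,0,0,0.007,0],[0.7,0.003,0,0,0,0.007,0],[0.7,0.003,0,0,0,0.007,0],[0.7,0.003,0,0,0,0.007,0],[0.7,0.003,0,0,0,0.007,0]]'
python3 -c "
from h import *
info()"
```

```text
time_s: 9.22
tcp_pos: [0.5067, -0.2026, 0.0387]
ee_rot: [[-0.993, -0.108, -0.043], [-0.108, 0.994, -0.0], [0.042, 0.004, -0.999]]
wrist_force: [1.0, -0.7, 0.1]
gripper_width: 0.397
t 9.22 tcp [ 0.5067 -0.2026  0.0387] yaw -173.8 F [ 1.  -0.7  0.1] w 0.397 j [ -5.  29. -23.   0. -41. -79.]
```

```bash
python3 -m creep '[[0.7,0,0,-0.03,0,0,0],[0.7,0,0,-0.1,0,0,0],[0.7,0,0,-0.2,0,0,0],[0.7,0,0,-0.35,0,-0.013,0],[0.7,0,0,-0.5,0,-0.013,0]]'
python3 -c "
from h import *
info();crop('top','pics/t8.png',370,190,450,310,5);cv2.imwrite('pics/w8.png',r.capture('wrist'))"
```

```text
time_s: 9.63
tcp_pos: [0.5116, -0.2023, 0.1835]
ee_rot: [[-0.994, -0.108, -0.003], [-0.108, 0.994, 0.005], [0.002, 0.005, -1.0]]
wrist_force: [1.5, 0.0, -0.2]
gripper_width: 0.686
t 9.63 tcp [ 0.5116 -0.2023  0.1835] yaw -173.8 F [ 1.5  0.  -0.2] w 0.686 j [ -5.  18. -15.  -0. -58. -79.]
```

View pics/w8.png

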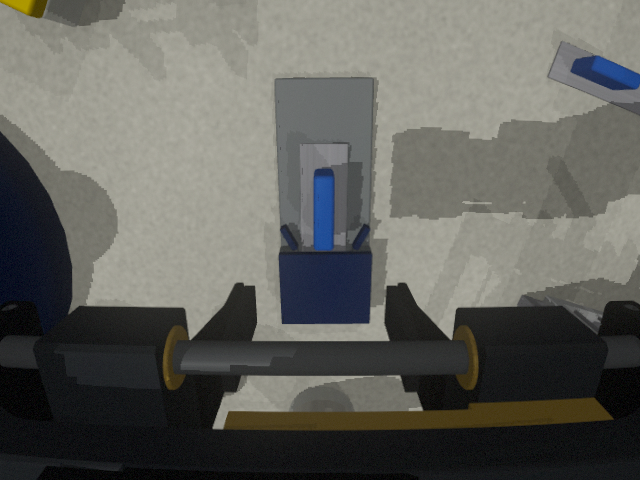

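```bash
python3 -c "
from h import *
np.set_printoptions(precision=4,suppress=True)
a=wback([(325,78)],.008)[0];b=wback([(325,143)],.012)[0];print(a,b,np.linalg.norm((b-a)[:2]))
# grip front edge top vs hood front
g=wback([(324,170)],.052)[0]; print('grip back top->',np.linalg.norm((g-a)[:2]), 'exp 72')
for n in('yellow_mount','red_mount'): pass
goto([.615,.145,.26],-9.8-90)
goto([.615,.145,.26],80.2)
"
```

```text
[ 0.4079 -0.213   0.008 ] [ 0.4579 -0.2074  0.012 ] 0.05038239024532329
grip back top-> 0.06639919158662232 exp 72
t 9.73 rows need 10.3 frac 0.47 row: [-0.2149, 0.5299, -0.107, -0.0017, 0.0018, -0.1944]
t 9.73 rows need 14.8 frac 0.33 row: [-0.1497, 0.3692, -0.0746, 0.0013, 0.0013, 0.1944]
```

```bash
python3 -c "
from h import *
im=cv2.imread('pics/w8.png');cv2.imwrite('pics/w8c.png',cv2.resize(im[65:265,265:385],None,fx=4,fy=3,interpolation=cv2.INTER_NEAREST)) if 0 else cv2.imwrite('pics/w8c.png',cv2.resize(im[70:220,270:380],None,fx=4,fy=4,interpolation=cv2.INTER_NEAREST))
"
```

```text
(no output)
```

View pics/w8c.png

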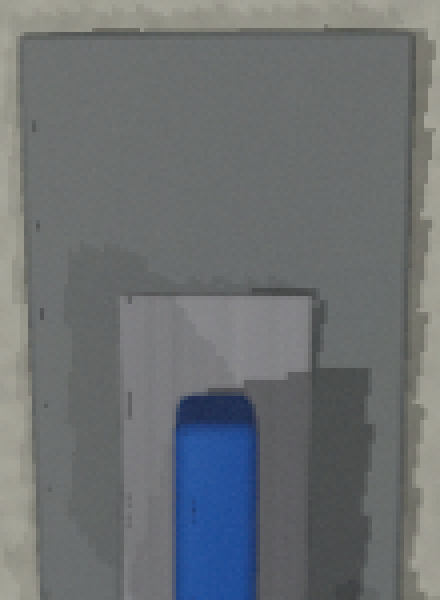

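View pics/t8.png

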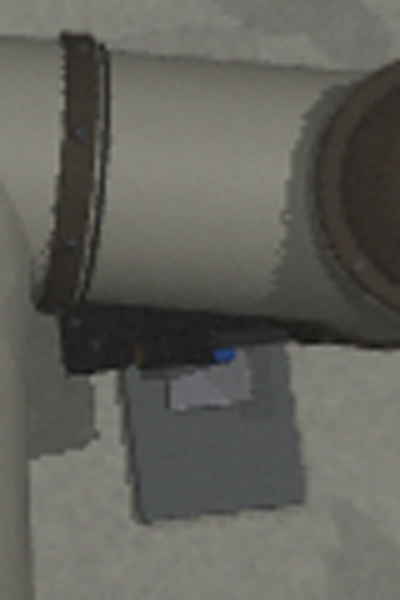

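```bash
python3 -c "
from h import *
np.set_printoptions(precision=4,suppress=True)
w=wback([(275.3,79),(373,79)],.008);print(np.linalg.norm(w[1]-w[0]))
w=wback([(300,144.5),(348.1,144.5)],.012);print(np.linalg.norm(w[1]-w[0]))
w=wback([(324,79),(324,143.7),],.008);w2=wback([(324,143.7)],.012);print(np.linalg.norm((w2-w[0])[0,:2]))
w=wback([(324,70+425/4)],.052);print(w)
s=r.sense();print(s['tcp_pos'])
"
```

```text
0.07730330270573973
0.03919991376114339
0.0501904001994565
[[ 0.4785 -0.2061  0.052 ]]
[ 0.5175 -0.2037  0.1907]
```

```bash
python3 -c "
from h import *
goto([.60,.10,.28],170.2)
"
```

```text
t 9.73 rows need 7.8 frac 0.63 row: [-0.2436, 0.6114, -0.1839, 0.0001, 0.003, 0.056]
```

```bash
python3 -m creep '[[1,-0.05,0.12,-0.15,0,0.003,0.02],[1,-0.1,0.26,-0.22,0,0.003,0.04],[1,-0.244,0.611,-0.25,0,0.003,0.056],[1,-0.244,0.611,-0.25,0,0.003,0.056],[1,-0.244,0.611,-0.25,0,0.003,0.056]]'
python3 -c "
from h import *
info();goto([.60,.10,.28],170.2)
"
```

```text
time_s: 10.15
tcp_pos: [0.565, -0.0271, 0.2651]
ee_rot: [[-0.998, 0.067, 0.008], [0.067, 0.998, 0.0], [-0.008, 0.001, -1.0]]
wrist_force: [0.8, -1.7, -0.4]
gripper_width: 0.966
t 10.15 tcp [ 0.565  -0.0271  0.2651] yaw 176.2 F [ 0.8 -1.7 -0.4] w 0.966 j [  14.   15.   -6.    0.  -68. -108.]
t 10.15 rows need 3.2 frac 1.00 row: [-0.0886, 0.4307, -0.0486, 0.0004, 0.0027, 0.0332]
```

```bash
python3 -m creep '[[1,-0.089,0.43,-0.049,0,0.003,0.033],[1,-0.089,0.43,-0.049,0,0.003,0.033],[1,-0.089,0.43,-0.049,0,0.003,0.033],[1,-0.089,0.43,-0.049,0,0.003,0.033],[1,-0.089,0.43,-0.049,0,0.003,0.033]]'
python3 -c "
from h import *
info();im=r.capture('wrist');info();cv2.imwrite('pics/w9.png',im)
"
```

```text
time_s: 10.57
tcp_pos: [0.6008, 0.1029, 0.2803]
ee_rot: [[-0.986, 0.165, 0.0], [0.165, 0.986, 0.002], [-0.0, 0.002, -1.0]]
wrist_force: [-0.2, -0.5, -0.3]
gripper_width: 0.999
t 10.57 tcp [0.6008 0.1029 0.2803] yaw 170.5 F [-0.2 -0.5 -0.3] w 0.999 j [  25.   19.    2.   -0.  -73. -124.]
t 10.62 tcp [0.6002 0.1011 0.2801] yaw 170.4 F [ 0.2 -0.2 -0.6] w 0.998 j [  25.   19.    2.   -0.  -73. -124.]
```

View pics/w9.png

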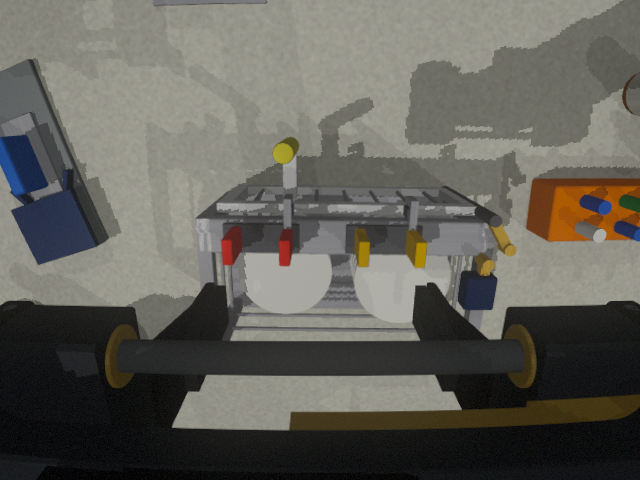

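```bash
python3 -c "
import cv2
im=cv2.imread('pics/w9.png');cv2.imwrite('pics/w9c.png',cv2.resize(im[130:280,200:450],None,fx=3.2,fy=3.2,interpolation=cv2.INTER_NEAREST))
"
```

```text
(no output)
```

View pics/w9c.png

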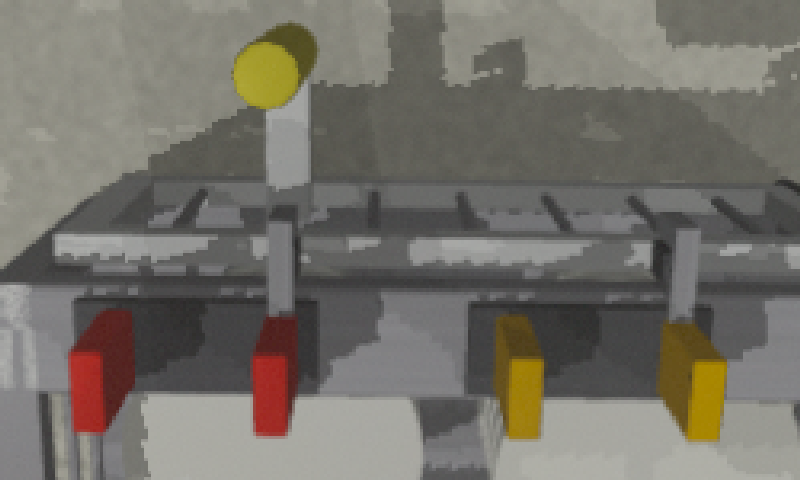

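```bash
python3 -c "
from h import *
np.set_printoptions(precision=4,suppress=True)
f=lambda l:[(200+x/3.2,130+y/3.2) for x,y in l]
p=wback(f([(87.5,391),(271,395),(526,398.5),(706.5,400.5)]),.160);print(p)
print('yawy',ang(p[0],p[3]),ang(p[0],p[2]),ang(p[1],p[3]), [np.linalg.norm(p[i]-p[i+1]) for i in range(3)])
post=wback(f([(266,75)]),.140)[0];print('post',post)
a=np.radians(-9.8)
th=np.radians(ang(p[0],p[3])); y=np.array([np.cos(th),np.sin(th),0]); x=np.array([y[1],-y[0],0])
for q,n in((p[0],'rf'),(p[1],'rs'),(p[2],'yf'),(p[3],'ys'),(post,'post')): print(n,(q-p[2])@x,(q-p[2])@y)
"
```

```text
[[0.6    0.032  0.16  ]
 [0.6079 0.0731 0.16  ]
 [0.6184 0.1301 0.16  ]
 [0.6259 0.1709 0.16  ]]
yawy 79.45257667228819 79.37538799329822 79.58729440903028 [np.float64(0.04189970669784782), np.float64(0.0579830912121145), np.float64(0.041451275483748544)]
post [0.539  0.0837 0.14  ]
rf -0.0001345608533527745 -0.09988206070402578
rs 9.923571545959202e-05 -0.05798300629309563
yf 0.0 0.0
ys -0.00013456085335274671 0.04145105707465562
post -0.06958763849863792 -0.0601761743593651
```

```bash
python3 -c "
from h import *
goto([.6208,.1429,.150],169.45)
"
```

```text
t 10.62 rows need 3.3 frac 1.00 row: [-0.0451, 0.1481, 0.4338, 0.0004, -0.0004, 0.0052]
```

```bash
python3 -m creep '[[1,-0.045,0.148,0.1,0,0,0.005],[1,-0.045,0.148,0.2,0,0,0.005],[1,-0.045,0.148,0.24,0,0,0.005],[1,-0.045,0.148,0.24,0,0,0.005]]'
python3 -c "
from h import *
im=r.capture('wrist');info();cv2.imwrite('pics/w10.png',im)
goto([.6208,.1429,.150],169.45)
"
```

```text
time_s: 10.95
tcp_pos: [0.6184, 0.1411, 0.2034]
ee_rot: [[-0.983, 0.184, -0.01], [0.184, 0.983, -0.002], [0.009, -0.003, -1.0]]
wrist_force: [0.7, -0.3, -1.3]
gripper_width: 0.997
t 11.0 tcp [0.6199 0.1411 0.2064] yaw 169.4 F [ 0.1 -0.8 -0.6] w 0.996 j [  27.   25.   -0.   -0.  -65. -128.]
t 11.0 rows need 1.4 frac 1.00 row: [-0.0029, 0.0068, 0.188, -0.0005, -0.0015, -0.0002]
```

View pics/w10.png

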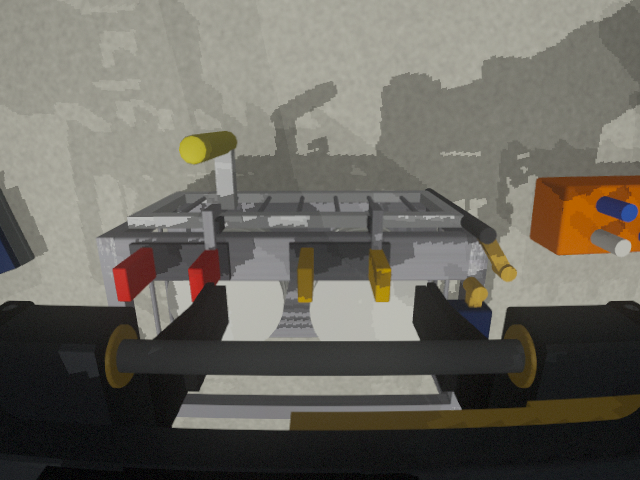

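```bash
python3 -m creep '[[1,-0.003,0.007,0.08,0,-0.0015,0],[1,-0.003,0.007,0.16,0,-0.0015,0],[1,-0.003,0.007,0.188,0,-0.0015,0],[0.6,-0.003,0.007,0.188,0,-0.0015,0],[0.6,-0.003,0.007,0.188,0,-0.0015,0]]'
python3 -c "
from h import *
info();goto([.6208,.1429,.150],169.45)
"
```

```text
time_s: 11.42
tcp_pos: [0.6218, 0.1423, 0.1518]
ee_rot: [[-0.983, 0.184, 0.002], [0.184, 0.983, -0.001], [-0.003, -0.001, -1.0]]
wrist_force: [0.1, 0.1, -0.1]
gripper_width: 0.913
t 11.42 tcp [0.6218 0.1423 0.1518] yaw 169.4 F [ 0.1  0.1 -0.1] w 0.913 j [  27.   27.   -5.    0.  -58. -128.]
t 11.42 rows need 0.1 frac 1.00 row: [0.0037, 0.0013, 0.0061, -0.0003, 0.0008, -0.0003]
```

```bash
for i in 1 2 3; do python3 -m creep '[[0,0,0,0,0,0,0],[0,0,0,0,0,0,0],[0,0,0,0,0,0,0],[0,0,0,0,0,0,0]]'|egrep 'tcp|force|width'; done
```

```text
tcp_pos: [0.6236, 0.144, 0.1542]
wrist_force: [0.0, 3.8, 3.4]
gripper_width: 0.633
tcp_pos: [0.6241, 0.1452, 0.1547]
wrist_force: [-0.3, 6.7, 2.4]
gripper_width: 0.406
tcp_pos: [0.624, 0.1452, 0.1547]
wrist_force: [0.3, 4.2, 0.5]
gripper_width: 0.405
```

```bash
for i in 1 ; do python3 -m creep '[[1,0,0,0,0,0,0],[1,0,0,0,0,0,0],[1,0,0,0,0,0,0],[1,0,0,0,0,0,0],[1,0,0,0,0,0,0]]'|egrep 'tcp|force|width'; python3 -m creep '[[1,0,0,-0.01,0,0,0],[1,0,0,-0.06,0,0,0],[1,0,0,-0.15,0,0,0],[1,0,0,-0.18,0,0,0],[1,0,0,-0.18,0,0,0]]'|egrep 'tcp|force|width'; done;python3 -c "
from h import *
im=r.capture('wrist');info();cv2.imwrite('pics/w11.png',im)
goto([.6024,.0448,.205],169.45)
"
```

```text
tcp_pos: [0.6237, 0.1445, 0.1544]
wrist_force: [-0.1, 0.6, 0.4]
gripper_width: 0.7
tcp_pos: [0.6248, 0.1448, 0.2118]
wrist_force: [0.2, 0.6, -0.0]
gripper_width: 0.983
t 13.3 tcp [0.6237 0.1446 0.2096] yaw 169.5 F [ 0.  -0.8  0.2] w 0.990 j [  28.   24.   -0.    0.  -65. -128.]
t 13.3 rows need 2.4 frac 1.00 row: [0.0091, -0.34, 0.013, 0.0021, 0.0033, 0.0]
```

View pics/w11.png

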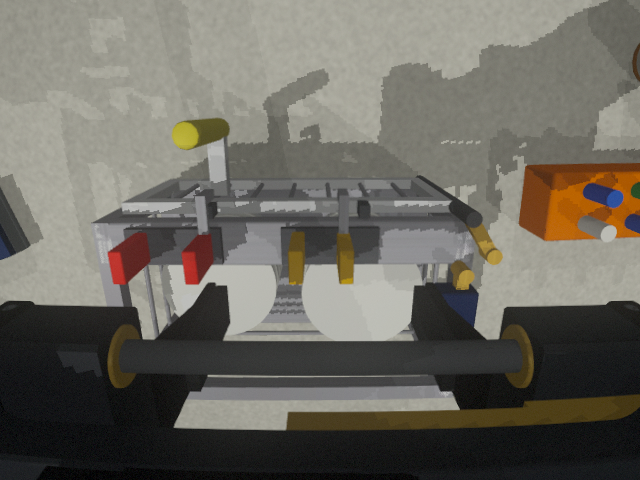

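```bash
python3 -m creep '[[1,0.009,-0.34,0.013,0.002,0.003,0],[1,0.009,-0.34,0.013,0.002,0.003,0],[1,0.009,-0.34,0.013,0.002,0.003,0],[1,0.009,-0.34,0.013,0.002,0.003,0],[1,0.009,-0.34,0.013,0.002,0.003,0]]'
python3 -c "
from h import *
info()
goto([.6024,.0448,.150],169.45)
"
```

```text
time_s: 13.72
tcp_pos: [0.6016, 0.0438, 0.2036]
ee_rot: [[-0.983, 0.185, -0.001], [0.185, 0.983, -0.0], [0.001, -0.001, -1.0]]
wrist_force: [-0.6, 0.1, -0.1]
gripper_width: 1.0
t 13.72 tcp [0.6016 0.0438 0.2036] yaw 169.3 F [-0.6  0.1 -0.1] w 1.000 j [  20.   21.   -6.   -0.  -63. -120.]
t 13.72 rows need 1.3 frac 1.00 row: [-0.0023, 0.004, 0.1788, -0.0002, -0.0004, -0.0006]
```

```bash
python3 -m creep '[[1,-0.002,0.004,0.08,0,0,0],[1,-0.002,0.004,0.16,0,0,0],[1,-0.002,0.004,0.179,0,0,0],[0.6,-0.002,0.004,0.179,0,0,0],[0.6,-0.002,0.004,0.179,0,0,0]]'
python3 -c "
from h import *
info();goto([.6024,.0448,.150],169.45)
"
```

```text
time_s: 14.13
tcp_pos: [0.6028, 0.0455, 0.15]
ee_rot: [[-0.983, 0.184, -0.001], [0.184, 0.983, -0.001], [0.001, -0.001, -1.0]]
wrist_force: [0.9, -0.2, 1.2]
gripper_width: 0.92
t 14.13 tcp [0.6028 0.0455 0.15  ] yaw 169.4 F [ 0.9 -0.2  1.2] w 0.920 j [  20.   24.  -10.    0.  -56. -120.]
t 14.13 rows need 0.0 frac 1.00 row: [0.0009, -0.0027, 0.0001, -0.0004, -0.0003, -0.0002]
```

```bash
python3 -m creep '[[0,0,-0.003,0,0,0,0],[0,0,-0.003,0,0,0,0],[0,0,-0.003,0,0,0,0],[0,0,-0.003,0,0,0,0],[0,0,-0.003,0,0,0,0]]'|egrep 'tcp|force|width'; for i in 1 2; do python3 -m creep '[[0,0,0,0,0,0,0],[0,0,0,0,0,0,0],[0,0,0,0,0,0,0],[0,0,0,0,0,0,0]]'|egrep 'tcp|force|width'; done
```

```text
tcp_pos: [0.6038, 0.0457, 0.1514]
wrist_force: [0.5, 4.0, 3.5]
gripper_width: 0.558
tcp_pos: [0.6042, 0.0472, 0.1515]
wrist_force: [0.3, 8.3, 0.1]
gripper_width: 0.405
tcp_pos: [0.6042, 0.0473, 0.1515]
wrist_force: [-0.1, 3.7, 0.2]
gripper_width: 0.406
```

```bash
python3 -m creep '[[1,0,0,0,0,0,0],[1,0,0,0,0,0,0],[1,0,0,0,0,0,0],[1,0,0,0,0,0,0],[1,0,0,0,0,0,0]]'|egrep 'tcp|force|width'; python3 -m creep '[[1,0,0,-0.01,0,0,0],[1,0,0,-0.06,0,0,0],[1,0,0,-0.15,0,0,0],[1,0,0,-0.18,0,0,0],[1,0,0,-0.18,0,0,0]]'|egrep 'tcp|force|width';python3 -c "
from h import *
im=r.capture('wrist');info();cv2.imwrite('pics/w12.png',im)
goto([.539,.0837,.205],169.45)
"
```

```text
tcp_pos: [0.6039, 0.0467, 0.1513]
wrist_force: [0.1, 0.2, -1.1]
gripper_width: 0.7
tcp_pos: [0.6054, 0.0467, 0.2086]
wrist_force: [0.8, 1.6, 0.7]
gripper_width: 0.986
t 16.1 tcp [0.6042 0.0467 0.2066] yaw 169.4 F [ 0.8  0.8 -0.3] w 0.994 j [  20.   21.   -5.   -0.  -63. -120.]
t 16.1 rows need 1.8 frac 1.00 row: [0.2364, 0.0815, 0.0043, 0.0016, 0.0017, -0.0]
```

View pics/w12.png

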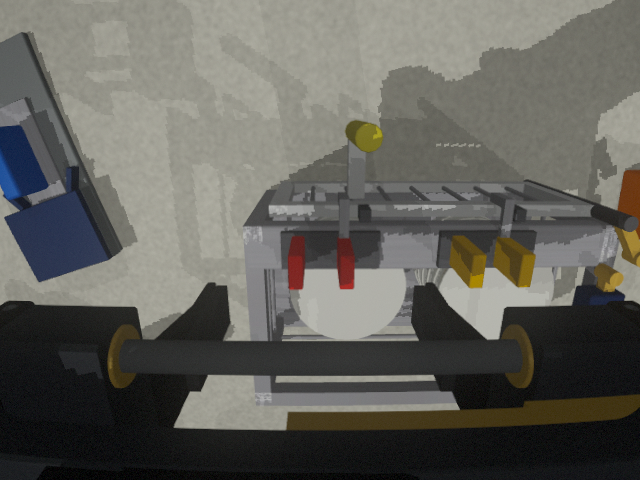

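```bash
python3 -m creep '[[1,0.236,0.0815,0.004,0.0016,0.0017,0],[1,0.236,0.0815,0.004,0.0016,0.0017,0],[1,0.236,0.0815,0.004,0.0016,0.0017,0],[1,0.236,0.0815,0.004,0.0016,0.0017,0],[1,0.236,0.0815,0.004,0.0016,0.0017,0]]'|egrep 'tcp|force|width';python3 -c "
from h import *
im=r.capture('wrist');info();cv2.imwrite('pics/w13.png',im)
goto([.539,.0837,.112],169.45);print(wproj([.539,.0837,.14]))
"
```

```text
tcp_pos: [0.539, 0.0837, 0.2044]
wrist_force: [0.5, 0.1, -1.4]
gripper_width: 1.0
t 16.57 tcp [0.5394 0.0835 0.2045] yaw 169.4 F [-0.8  0.6 -0.5] w 0.996 j [  26.   16.  -14.    0.  -60. -126.]
t 16.57 rows need 2.2 frac 1.00 row: [0.0011, 0.0006, 0.3082, -0.0002, -0.0002, -0.0001]
[[321.60420479 265.34961117]]
```

View pics/w13.png

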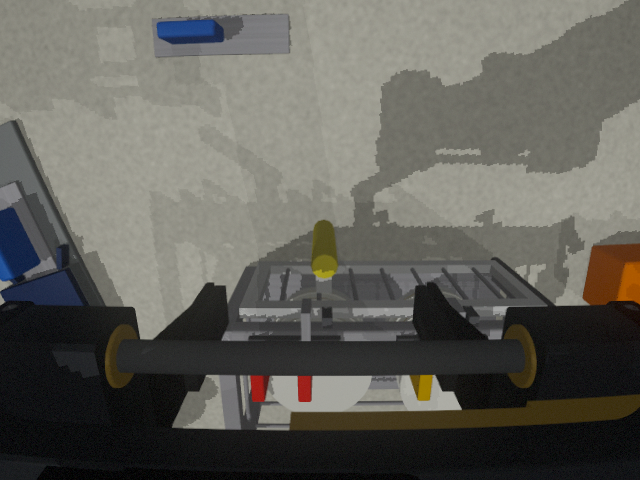

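Post top appears at (324,266), as predicted (322,265). I descend and close.

```bash
python3 -m creep '[[1,0,0.002,0.1,0,0,0],[1,0,0.002,0.2,0,0,0],[1,0.001,0.002,0.29,0,0,0],[0,0.001,0.002,0.308,0,0,0],[0,0.001,0.002,0.308,0,0,0]]'|egrep 'tcp|force|width'; python3 -m creep '[[0,0,0,0,0,0,0],[0,0,0,0,0,0,0],[0,0,0,0,0,0,0],[0,0,0,0,0,0,0],[0,0,0,0,0,0,0]]'|egrep 'tcp|force|width';  python3 -m creep '[[0,0,0,0,0,0,0],[0,0,0,0,0,0,0],[0,0,0,0,0,0,0],[0,0,0,0,0,0,0],[0,0,0,0,0,0,0]]'|egrep 'tcp|force|width';python3 -m creep '[[0,0,0,0,0,0,0],[0,0,0,0,0,0,0],[0,0,0,0,0,0,0],[0,0,0,0,0,0,0]]'|egrep 'tcp|force|width';
python3 -c "
from h import *
im=r.capture('wrist');info();cv2.imwrite('pics/w14.png',im)"
```

```text
tcp_pos: [0.5385, 0.0831, 0.1098]
wrist_force: [1.0, -0.7, 0.3]
gripper_width: 0.924
tcp_pos: [0.539, 0.0833, 0.1108]
wrist_force: [0.6, 0.6, -0.4]
gripper_width: 0.556
tcp_pos: [0.5405, 0.0852, 0.111]
wrist_force: [0.0, 6.7, -2.1]
gripper_width: 0.175
tcp_pos: [0.5402, 0.0854, 0.1109]
wrist_force: [-1.4, 2.1, 1.7]
gripper_width: 0.177
t 18.2 tcp [0.5403 0.0854 0.1109] yaw 169.4 F [-1.3  3.5  1.6] w 0.178 j [  26.   22.  -20.   -0.  -48. -126.]
```

View pics/w14.png

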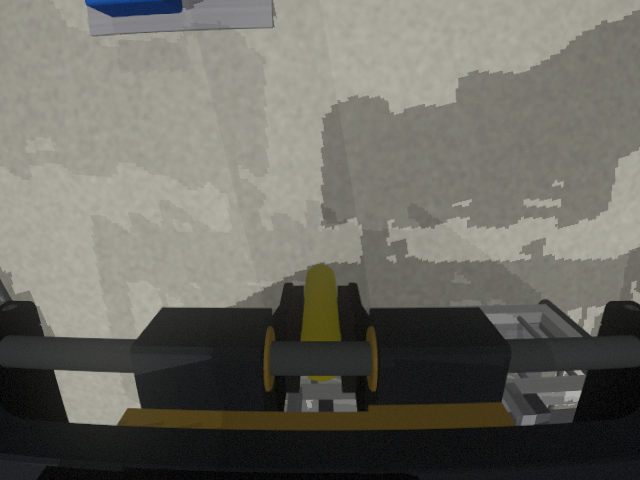

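```bash
cat >> h.py <<'E'
def arc(phis,P0=np.array([.5402,.0854]),H=np.array([.618,.2373]),z=.111,yaw=169.45):
    from scipy.spatial.transform import Rotation as Ro
    s=r.sense();E=s['ee_rot'];v0=P0-H; c=s['tcp_pos'][:2]-H
    ph=np.degrees(np.arctan2(v0[1],v0[0])-np.arctan2(c[1],c[0]));print('phi now %.1f'%((ph+180)%360-180),'rad',np.linalg.norm(c),np.linalg.norm(v0)); info()
    v=Ro.from_matrix(E.T@down(yaw)).as_rotvec()/np.pi
    for p in phis:
        a=-np.radians(p);q=H+np.array([[np.cos(a),-np.sin(a)],[np.sin(a),np.cos(a)]])@v0
        print(p,np.round(np.r_[E.T@(np.r_[q,z]-s['tcp_pos'])/.3,v],3).tolist())
E
python3 -c "
from h import *
arc([4,8,12,16,20])"
```

```text
phi now -0.0 rad 0.17066658601775833 0.17066472980671782
t 18.2 tcp [0.5403 0.0854 0.1109] yaw 169.4 F [-1.3  3.5  1.6] w 0.178 j [  26.   22.  -20.   -0.  -48. -126.]
4 [0.038, 0.013, -0.0, 0.001, -0.0, -0.0]
8 [0.075, 0.028, -0.0, 0.001, -0.0, -0.0]
12 [0.11, 0.046, -0.0, 0.001, -0.0, -0.0]
16 [0.144, 0.066, -0.0, 0.001, -0.0, -0.0]
20 [0.177, 0.088, -0.0, 0.001, -0.0, -0.0]
```

```bash
python3 -m creep '[[0,0.038,0.013,0,0,0,0],[0,0.075,0.028,0,0,0,0],[0,0.11,0.046,0,0,0,0],[0,0.144,0.066,0,0,0,0],[0,0.177,0.088,0,0,0,0]]'|egrep 'tcp|force|width'
python3 -c "
from h import *
arc([24,28,32,36,40]);cv2.imwrite('pics/w15.png',r.capture('wrist'));crop('top','pics/t15.png',150,110,400,310,3)"
```

```text
tcp_pos: [0.4906, 0.1207, 0.1108]
wrist_force: [-0.4, -5.3, 1.6]
gripper_width: 0.177
phi now 20.4 rad 0.17263806092396466 0.17066472980671782
t 18.62 tcp [0.4906 0.1207 0.1108] yaw 169.3 F [-0.4 -5.3  1.6] w 0.177 j [  32.   19.  -26.   -0.  -46. -133.]
24 [0.024, 0.027, -0.0, -0.0, -0.001, -0.001]
28 [0.053, 0.054, -0.0, -0.0, -0.001, -0.001]
32 [0.08, 0.083, -0.0, -0.0, -0.001, -0.001]
36 [0.106, 0.114, -0.0, -0.0, -0.001, -0.001]
40 [0.129, 0.146, -0.0, -0.0, -0.001, -0.001]
```

View pics/w15.png

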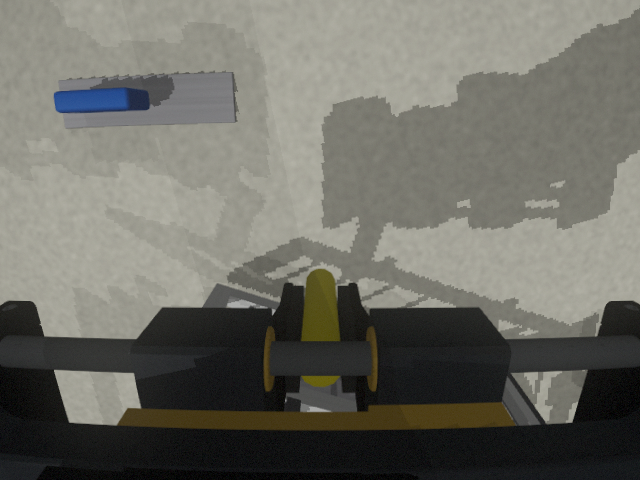

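```bash
sed -i 's/v0=P0-H;/v0=(P0-H)*1.0075;/' h.py; python3 -c "
from h import *
arc([24,28,32,36,40])"
```

```text
phi now 20.7 rad 0.1726506416786605 0.17194471528026822
t 18.72 tcp [0.4902 0.1213 0.1109] yaw 169.5 F [-3.  -5.4  2.6] w 0.174 j [  32.   19.  -26.   -0.  -46. -133.]
24 [0.025, 0.023, -0.0, -0.0, -0.001, 0.0]
28 [0.054, 0.05, -0.0, -0.0, -0.001, 0.0]
32 [0.082, 0.079, -0.0, -0.0, -0.001, 0.0]
36 [0.107, 0.11, -0.0, -0.0, -0.001, 0.0]
40 [0.13, 0.143, -0.0, -0.0, -0.001, 0.0]
```

```bash
python3 -m creep '[[0,0.025,0.023,0,0,0,0],[0,0.054,0.05,0,0,0,0],[0,0.082,0.079,0,0,0,0],[0,0.107,0.11,0,0,0,0],[0,0.13,0.143,0,0,0,0]]'|egrep 'tcp|force|width'
python3 -c "
from h import *
arc([44,48,52,56,60])"
```

```text
tcp_pos: [0.4562, 0.1686, 0.1106]
wrist_force: [-8.5, -5.7, 6.7]
gripper_width: 0.176
phi now 39.9 rad 0.17574767368850783 0.17194471528026822
t 19.13 tcp [0.4562 0.1686 0.1106] yaw 169.4 F [-8.5 -5.7  6.7] w 0.176 j [  39.   17.  -28.   -0.  -45. -140.]
44 [0.011, 0.042, -0.001, -0.002, -0.003, -0.0]
48 [0.029, 0.078, -0.001, -0.002, -0.003, -0.0]
52 [0.045, 0.114, -0.002, -0.002, -0.003, -0.0]
56 [0.059, 0.152, -0.002, -0.002, -0.003, -0.0]
60 [0.069, 0.191, -0.002, -0.002, -0.003, -0.0]
```

```bash
python3 -c "
from h import *
from scipy.optimize import least_squares
P=np.array([[.5402,.0854],[.4902,.1213],[.4562,.1686]])
s=least_squares(lambda h:np.linalg.norm(P-h,axis=1)-.1721,[.618,.237]);print(s.x,s.fun)
H=s.x
for p in P: print(np.degrees(np.arctan2(*(p-H)[::-1])))
v=np.array([-.049,-.165]);print('closed dir',np.degrees(np.arctan2(v[1],v[0]))-10.55)
arc([44,48,52,56,60],P0=P[0],H=H)"
```

```text
[0.61215479 0.24202104] [ 0.00025905 -0.00050006  0.00027327]
-114.67498135701692
-135.29128567432946
-154.78968801083934
closed dir -117.08982400122893
phi now 40.1 rad 0.17233895098556243 0.17365174118200596
t 19.13 tcp [0.4562 0.1686 0.1106] yaw 169.4 F [-8.5 -5.7  6.7] w 0.176 j [  39.   17.  -28.   -0.  -45. -140.]
44 [0.025, 0.03, -0.001, -0.002, -0.003, -0.0]
48 [0.046, 0.065, -0.001, -0.002, -0.003, -0.0]
52 [0.063, 0.101, -0.001, -0.002, -0.003, -0.0]
56 [0.078, 0.139, -0.001, -0.002, -0.003, -0.0]
60 [0.091, 0.177, -0.002, -0.002, -0.003, -0.0]
```

```bash
python3 -c "
from h import *
arc([44,48,52,56,60],H=np.array([.614,.240]))"
```

```text
phi now 40.1 rad 0.17316771319425175 0.17259624793865014
t 19.13 tcp [0.4562 0.1686 0.1106] yaw 169.4 F [-8.5 -5.7  6.7] w 0.176 j [  39.   17.  -28.   -0.  -45. -140.]
44 [0.02, 0.034, -0.001, -0.002, -0.003, -0.0]
48 [0.039, 0.069, -0.001, -0.002, -0.003, -0.0]
52 [0.056, 0.105, -0.001, -0.002, -0.003, -0.0]
56 [0.071, 0.142, -0.001, -0.002, -0.003, -0.0]
60 [0.082, 0.181, -0.002, -0.002, -0.003, -0.0]
```

```bash
python3 -m creep '[[0,0.02,0.034,0,-0.002,-0.003,0],[0,0.039,0.069,0,-0.002,-0.003,0],[0,0.056,0.105,0,-0.002,-0.003,0],[0,0.071,0.142,0,-0.002,-0.003,0],[0,0.082,0.181,0,-0.002,-0.003,0]]'|egrep 'tcp|force|width'
python3 -c "
from h import *
arc([64,68,72,76,80],H=np.array([.614,.240]));cv2.imwrite('pics/w16.png',r.capture('wrist'));cv2.imwrite('pics/s16.png',r.capture('scene'))"
```

```text
tcp_pos: [0.4402, 0.2265, 0.1105]
wrist_force: [-5.1, -3.9, 5.0]
gripper_width: 0.175
phi now 60.0 rad 0.17432860091819824 0.17259624793865014
t 19.55 tcp [0.4402 0.2265 0.1105] yaw 169.4 F [-5.1 -3.9  5. ] w 0.175 j [  46.   18.  -27.   -0.  -45. -147.]
64 [0.003, 0.04, -0.002, -0.001, -0.001, -0.0]
68 [0.01, 0.08, -0.002, -0.001, -0.001, -0.0]
72 [0.013, 0.12, -0.002, -0.001, -0.001, -0.0]
76 [0.014, 0.16, -0.002, -0.001, -0.001, -0.0]
80 [0.012, 0.2, -0.002, -0.001, -0.001, -0.0]
```

View pics/w16.png

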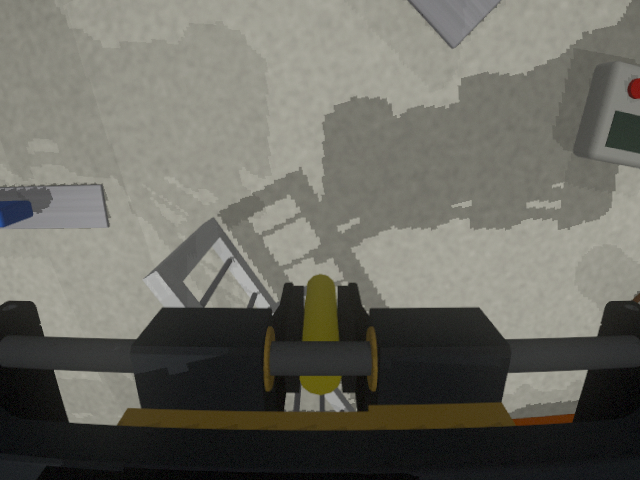

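View pics/s16.png

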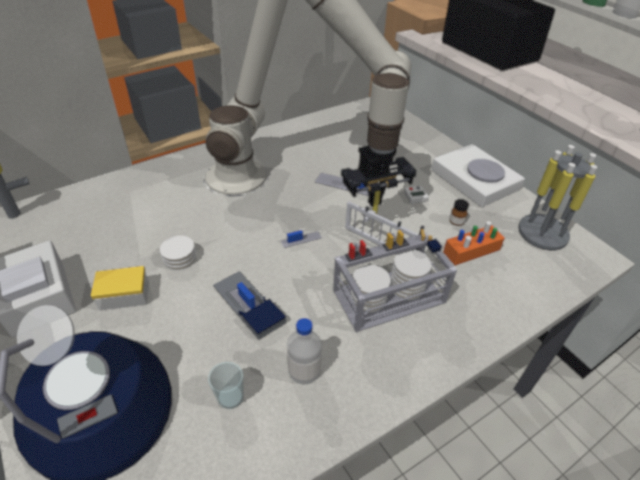

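```bash
python3 -m creep '[[0,0.005,0.04,0,-0.001,-0.001,0],[0,0.01,0.08,0,-0.001,-0.001,0],[0,0.013,0.12,0,-0.001,-0.001,0],[0,0.014,0.16,0,-0.001,-0.001,0],[0,0.012,0.2,0,-0.001,-0.001,0]]'|egrep 'tcp|force|width'
python3 -c "
from h import *
arc([83,86,89,90,92],H=np.array([.614,.240]));cv2.imwrite('pics/w17.png',r.capture('wrist'))"
```

```text
tcp_pos: [0.4464, 0.2879, 0.1102]
wrist_force: [-4.2, -2.7, 3.8]
gripper_width: 0.174
phi now 80.4 rad 0.17435287558300955 0.17259624793865014
t 20.07 tcp [0.4464 0.2879 0.1102] yaw 169.5 F [-4.2 -2.7  3.8] w 0.174 j [  50.   21.  -23.   -0.  -47. -151.]
83 [-0.009, 0.025, -0.003, -0.0, -0.001, 0.0]
86 [-0.014, 0.055, -0.003, -0.0, -0.001, 0.0]
89 [-0.02, 0.084, -0.003, -0.0, -0.001, 0.0]
90 [-0.023, 0.094, -0.003, -0.0, -0.001, 0.0]
92 [-0.028, 0.113, -0.003, -0.0, -0.001, 0.0]
```

View pics/w17.png

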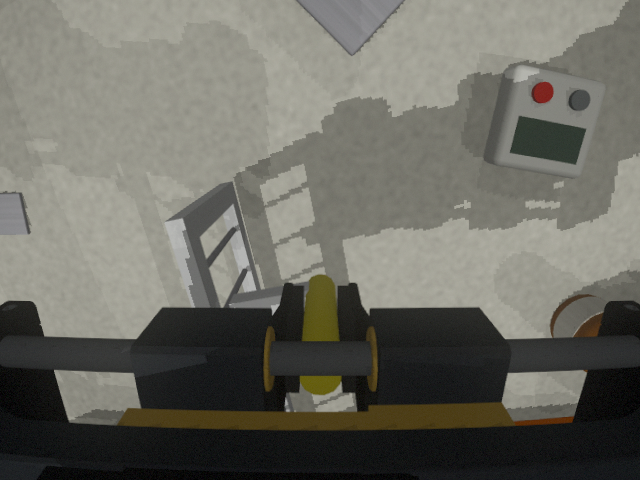

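```bash
python3 -m creep '[[0,-0.006,0.03,0,0,-0.001,0],[0,-0.012,0.06,0,0,-0.001,0],[0,-0.018,0.085,0,0,-0.001,0],[0,-0.025,0.104,0,0,-0.001,0],[0,-0.025,0.104,0,0,-0.001,0]]'|egrep 'tcp|force|width'
python3 -c "
from h import *
arc([90,92],H=np.array([.614,.240]));im=r.capture('wrist');cv2.imwrite('pics/w18.png',im);info()
im=r.capture('top');cv2.imwrite('pics/t18.png',im)"
```

```text
tcp_pos: [0.4601, 0.321, 0.11]
wrist_force: [-4.7, -1.2, 3.8]
gripper_width: 0.179
phi now 92.2 rad 0.1739623848384782 0.17259624793865014
t 20.53 tcp [0.4601 0.321  0.11  ] yaw 169.6 F [-4.7 -1.2  3.8] w 0.179 j [  51.   23.  -19.    0.  -48. -152.]
90 [0.002, -0.023, -0.003, 0.001, 0.0, 0.001]
92 [-0.004, -0.004, -0.003, 0.001, 0.0, 0.001]
t 20.58 tcp [0.4598 0.3206 0.11  ] yaw 169.6 F [-5.8 -0.5  4.2] w 0.178 j [  51.   23.  -19.    0.  -48. -152.]
```

View pics/w18.png

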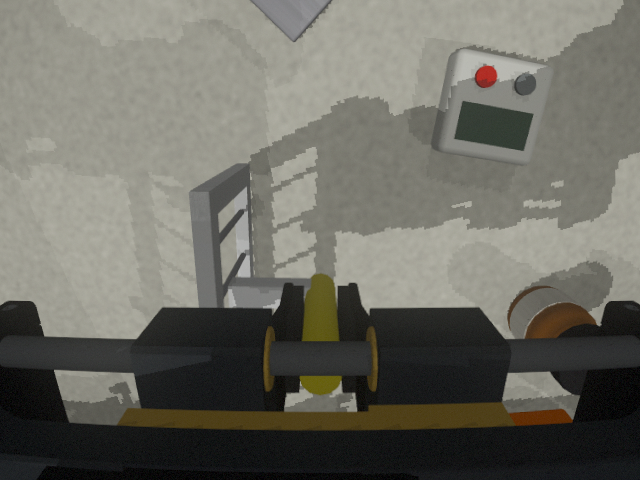

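View pics/t18.png

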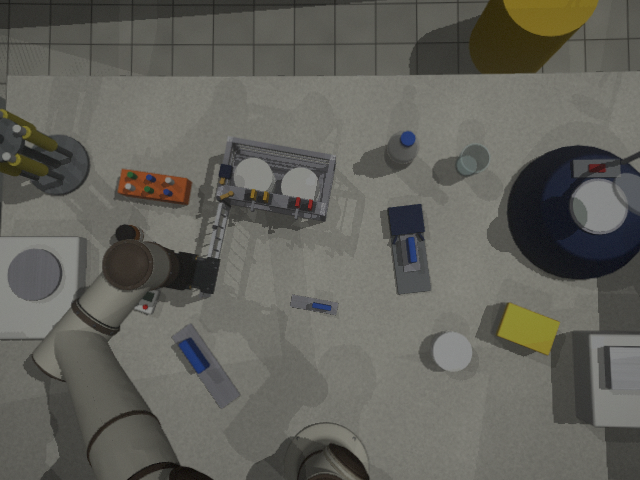

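```bash
python3 -c "
from h import *
p=wback([(191.5,195),(199,300)],.105);print(p,ang(p[1],p[0]))
p=wback([(210,190),(216,305)],.105);print(ang(p[1],p[0]),'square =',-10.55+180)
im=cv2.imread('pics/w18.png');cv2.imwrite('pics/w18c.png',cv2.resize(im[150:320,170:330],None,fx=3.5,fy=3.5))
im=cv2.imread('pics/t18.png');cv2.imwrite('pics/t18c.png',cv2.resize(im[150:320,130:290],None,fx=3.5,fy=3.5))"
```

```text
[[0.39744723 0.27928776 0.105     ]
 [0.44249707 0.26955172 0.105     ]] 167.8049581746346
167.55641822377734 square = 169.45
```

View pics/w18c.png

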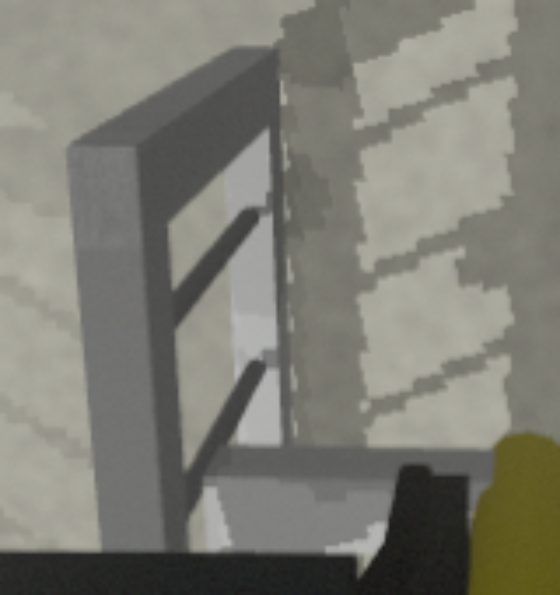

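View pics/t18c.png

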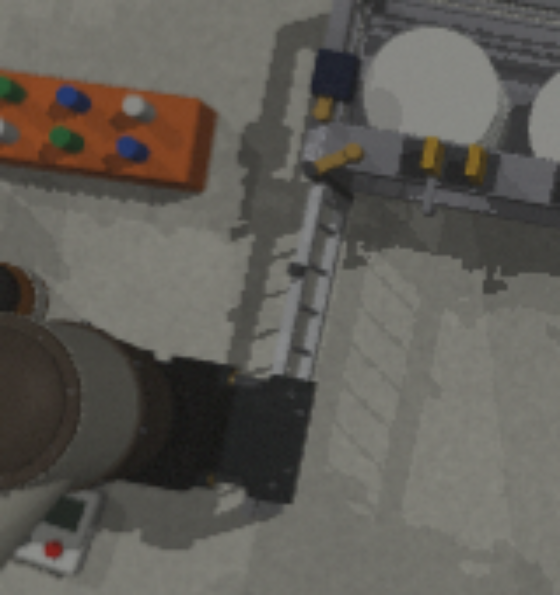

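```bash
python3 -m creep '[[0,0,-0.004,0,0,0,0],[0,0,-0.004,0,0,0,0],[0,0,-0.004,0,0,0,0],[0,0,-0.004,0,0,0,0],[0,0,-0.004,0,0,0,0]]'|egrep 'time|tcp|force|width'
python3 -c "
from h import *
im=r.capture('wrist');cv2.imwrite('pics/w19.png',im);info()
print(r.finish_job());info()"
```

```text
time_s: 21.05
tcp_pos: [0.4592, 0.3194, 0.11]
wrist_force: [-6.2, -0.8, 3.4]
gripper_width: 0.177
t 21.1 tcp [0.4592 0.3194 0.11  ] yaw 169.6 F [-5.3 -0.7  2.5] w 0.177 j [  51.   23.  -19.   -0.  -48. -152.]
the job is handed in; nothing more can be done
None
the job is handed in; nothing more can be done
```

View pics/w19.png

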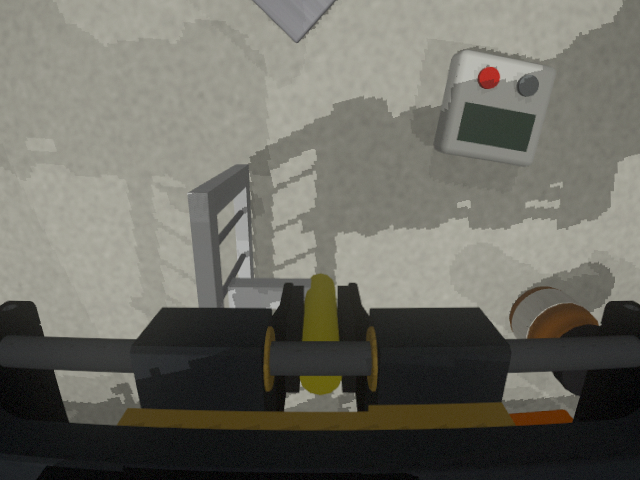

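The job is done and handed in at about 21 s, with the arm still gripping the post and holding the gate open; no verdict was reported.

- **Spatula:** I slid the middle-sized spatula blade first into the holder until it met the closed end with about 16 N, then let go of it. With the blade against the end, its back edge measured about 51.3 mm from the apron's open end, against 52 mm nominal. A later reading gave 50.2 to 50.4 mm, but the arm was still moving in that picture. The top picture after the gate was open shows the spatula still in the holder.
- **Catches:** I squeezed the yellow catch and then the red one. The fingers closed to about 35 mm on each, where a fully squeezed catch measures 36 mm. The wrist pictures show both sliding jaws moved in.
- **Gate:** I swung it past the detent by the post. About half a second before hand-in it measured about 92° open (1.6 rad) in the wrist picture. I then eased it back about 1 mm, and the last picture shows it unchanged. At the last reading before hand-in, the grip was still closed on the post and the wrist force was about 6 N.
- **Disagreement:** While swinging, the path did not match my first estimate of the hinge by about 7 mm. I corrected the path, and the wrist force stayed at or below about 12 N in the readings.
- **Other things on the bench:** they look undisturbed by eye in the last pictures, but I did not measure their positions again.

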